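# Pile up tiles with cork between the layers, against a straightedge

## Robot

A 7-joint arm with a two-finger parallel gripper is mounted at the origin on the work surface. World frame = base frame: x ahead of the robot, y to its left, z up, the work surface at z = 0. Lengths are in mm, angles in degrees, forces in N, time in s.
With the tool pointing down it reaches from about 425 to 950 mm from the base axis. Payload 4.7 kg.
Tool frame: the origin (TCP) lies midway between the tips of the shut fingers; the grasp point (between the pads) lies 19 mm behind it; z points along the fingers, y is the line along which they close (so a half turn about z gives the same grasp; the last joint's range is limited). The gripper opens to 85 mm and grips with 20 to 120 N. Pads are 22 mm wide; open, the fingers measure 114 mm over their backs; the gripper's body (76 mm by 85 mm) begins 54 mm behind the grasp point. The pads swing forward as they close: fully open they stand 13 mm farther back than shut.
Start: joints at [-75.396, 26.849, -2.785, 87.806, 1.381, 65.374, -4.715], TCP at [188.962, 648.029, 231.335] pointing down, gripper open.
Joint ranges: [-148.3, 148.3], [-19.14, 114.17], [-79.39, 73.82], [5.75, 140.21], [-59.74, 239.74], [12.07, 113.84], [-152.46, 152.46]. Speed limits (degrees/s): [147.25, 147.25, 180, 180, 180, 180, 180].

## Interface

Orientations are given as [roll, pitch, yaw] about the fixed x, y, z axes, in that order (R = Rz(yaw) Ry(pitch) Rx(roll)).
In Python, from rig import status, eyes, hand_in gives the robot as it stands.
- The arm moves only by the tool move_arm, never from a script. Its arguments are lists of equal length, an entry for each row: "claw": the opening, from 0 (shut) to 1 (fully open); "offset": the shift along the tool's x, y, z in cm, a list of three; "twist": the turn about the tool's z in rad. A call has 1 to 5 rows; each row shifts and turns the commanded pose from where the row before left it, along the tool's axes as they then stand; what a row does not reach is not made up. A row lasts 1/10 s, in which the tool goes at most 50 mm and 8.59 degrees, less where a joint would pass 70% of its speed; a pose out of reach is approached as far as the arm can. A call is refused whole if a number of a shift passes 5 or a number of a turn 0.15, either way. A call with a gripper value outside its range is refused whole. The fingers move at their own pace and stop on an object; "force" is the grip in N (left out, the last holds). Time passes only in rows, so rows that do not move let the fingers close. It gives the time, the measured TCP pose, the force, the opening and the grip force at its end, in the units of the state.
- status.read_state(): the state, without advancing time (a new reading comes with each control period).
- eyes.capture(name): name is "side" or "top" or "wrist"; returns a dict with "image" (400x640x3 uint8, red, green, blue), "K" (3x3 intrinsics, pixels), "xyz" and "attitude" of the camera in the world; the wrist camera has in their place "hand_eye" (4x4, takes a point from camera to tool coordinates, whose origin is the TCP and whose axes are the flange's). Camera axes: x right, y down, z forward; pixel columns grow to the right and rows downward; lengths in mm; the calibration is good to about 2 mm. The wrist camera is an equidistant fisheye: a pixel r from the principal point sees the ray r / f radians off the axis. A picture is of the moment at which its call begins: read the wrist's pose just before it. There is no depth.
- hand_in(): hands the job in; it is judged then, once.
The state is a dict: "clock": time; "qpos": joint angles; "qd": joint speeds; "tau": joint torques, N m; "ee_pos": TCP position; "tcp_rot": TCP orientation; "wrist_force": force on the tool from outside, world axes, zero at the start; "wrist_torque": the same for the moment, N m; "opening": opening from 0.0 (shut) to 1.0 (fully open); "grasp_force": force on a finger pad.
Only numpy, scipy, OpenCV 4.12 (cv2) and the standard library are available. Lean on these libraries where they do the work, as an engineer would, in place of code of your own. Each camera call takes 0.05 s, during which the arm holds its last target. There are 200 camera calls.

## Task

Lay the aluminium straightedge flat on the bench with its front edge flush and centred along one short end of the plaster bat. Then pile all the terracotta tiles squarely on the bat, lined up with it, with exactly one cork sheet under every tile (also between the bat and the lowest tile; a sheet may already be lying there) and none on top; spare sheets stay on the bench away from the pile. At the end the straightedge must still be flush, and the bowl and the glaze jar must be left where they are.

Things in the scene. Friction and masses are not known exactly. Their poses are not given: they have to be found in the camera images.
- bat: white plaster bat, a block 96 x 60 x 20 mm fixed to the bench: the foot of the pile; origin at the centre of its underside on the bench, x along the 96 mm (its short ends are the faces at x = +-48 mm; +x points away from the robot, give or take 0.35 rad), y along the 60 mm
- straightedge: loose aluminium straightedge, 0.25 kg: plate 70 x 150 x 8 mm with an upright grip rib, 10 mm thick and 150 mm long, from 8 to 50 mm high; origin at the centre of the plate's underside, y along its length; the front edge is the plate's long face at x = -35 mm; the rib's middle is at x = +23 mm. Starts on the bench beyond the bat, front edge towards it, give or take 0.4 rad
- straightedge_front (a point): middle of the straightedge's front edge, at x = -35 mm, y = 0 and 4 mm above its underside
- tile1: terracotta tile, a loose flat slab 90 x 56 x 12 mm, 0.11 kg; origin at its centre (6 mm above its underside), x along the 90 mm, y along the 56 mm; starts flat on the bench, may be absent
- tile2: terracotta tile, a loose flat slab 90 x 56 x 12 mm, 0.11 kg; origin at its centre (6 mm above its underside), x along the 90 mm, y along the 56 mm; starts flat on the bench, may be absent
- tile3: terracotta tile, a loose flat slab 90 x 56 x 12 mm, 0.11 kg; origin at its centre (6 mm above its underside), x along the 90 mm, y along the 56 mm; starts flat on the bench, may be absent
- tile4: terracotta tile, a loose flat slab 90 x 56 x 12 mm, 0.11 kg; origin at its centre (6 mm above its underside), x along the 90 mm, y along the 56 mm; starts flat on the bench, may be absent
- sheet0: cork separator sheet, rigid, loose, 84 x 48 x 6 mm, 0.02 kg; origin at its centre (3 mm above its underside), x along the 84 mm, y along the 48 mm; if present it starts lying squarely on the bat, otherwise it is absent
- sheet1: cork separator sheet, rigid, loose, 84 x 48 x 6 mm, 0.02 kg; origin at its centre (3 mm above its underside), x along the 84 mm, y along the 48 mm; starts flat on the bench
- sheet2: cork separator sheet, rigid, loose, 84 x 48 x 6 mm, 0.02 kg; origin at its centre (3 mm above its underside), x along the 84 mm, y along the 48 mm; starts flat on the bench
- sheet3: cork separator sheet, rigid, loose, 84 x 48 x 6 mm, 0.02 kg; origin at its centre (3 mm above its underside), x along the 84 mm, y along the 48 mm; starts flat on the bench
- sheet4: cork separator sheet, rigid, loose, 84 x 48 x 6 mm, 0.02 kg; origin at its centre (3 mm above its underside), x along the 84 mm, y along the 48 mm; starts flat on the bench, may be absent
- bowl: cream bowl, 84 mm across, 45 mm high, bystander beyond the tiles on the left; origin under its centre
- jar: squat glaze jar, 64 mm across, 62 mm high, bystander beyond the tiles on the right; origin under its centre
Not all that is in view belongs to the job. Leave any pink or white look-alike of the sheet2 alone.

How it is judged:
By the outcome, as a careful person would: the job done as asked, in the order asked, and still so for the second after the job is handed in, with the robot touching nothing.
Of tile1, tile2, tile3, tile4 only 3 to 4 are there at a start; the rules pass over those that are not, and their reading is None.
Of sheet0, sheet4 only 1 to 1 are there at a start; the rules pass over those that are not, and their reading is None.
At some moment in a run one of straightedge may be knocked a few centimetres aside while the robot is not near it.
Once in a run the grip may slacken for a moment while it holds something.
It also fails if it takes over 210 s, if anything falls off the work surface, if the arm or the gripper's body presses on something with over 40 N, if the wrist force passes 120 N, or if a joint passes its speed limit or range.

## Working session

There is one attempt and no reset: what is moved stays moved. The work goes in short steps, Python scripts to look and compute and a tool call to move; the robot and the scene stay as the last step left them, time stands still between calls to the robot, and variables do not carry over. Pictures are saved under pics/ and viewed, at most 14 in all, crops included, and the job is handed in when it is done.

Besides the shell and the picture viewer there is one more tool, called after "Call:" as a command line: name --pt "numbers of a row" for each row, then --argument value for the rest. move_arm: Moves the arm, as the interface text tells. Its arguments: {"type":"object","properties":{"claw":{"type":"array"},"offset":{"type":"array"},"twist":{"type":"array"},"force":{"type":"number"}},"required":["claw","offset","twist"]}

```bash
ls; mkdir -p pics
python3 - <<'E'
from rig import status, eyes
import cv2,numpy as np
s=status.read_state();print({k:np.round(v,2).tolist() for k,v in s.items()})
for n in("top","side"):
    c=eyes.capture(n);print(n,c["K"],c["xyz"],c["attitude"]);cv2.imwrite(f"pics/{n}0.png",c["image"][:,:,::-1])
c=eyes.capture("wrist");print(c["K"],c["hand_eye"])
E
```

```text
pics
{'clock': 0.0, 'qpos': [-75.4, 26.9, -2.78, 87.88, 1.38, 65.37, -4.72], 'qd': [0.01, 0.03, 0.1, 0.02, 0.05, 0.06, -0.11], 'tau': [-0.0, -51.03, -0.05, -23.77, 0.01, 0.01, 0.0], 'ee_pos': [188.8, 647.43, 230.24], 'tcp_rot': [-179.89, 0.0, 163.74], 'wrist_force': [-0.32, 0.1, -0.08], 'wrist_torque': [0.02, -0.03, -0.01], 'grasp_force': 0.0, 'opening': 1.0}
top [[499.66794396   0.         314.60886394]
 [  0.         499.66794396 199.07752982]
 [  0.           0.           1.        ]] [ 293.3817604     4.54797315 1213.39539724] [-168.83031446   -1.06967301  -89.90819018]
side [[384.34716024   0.         316.16863765]
 [  0.         384.34716024 199.37351941]
 [  0.           0.           1.        ]] [ 202.88428184 -801.82940337  595.20604389] [-123.48326121   -1.27138561  -21.12569074]
[[309.70691629   0.         321.69142561]
 [  0.         309.70691629 198.15096996]
 [  0.           0.           1.        ]] [[-2.13617443e-04 -9.58092537e-01 -2.86458801e-01  7.23835924e+01]
 [ 9.99999023e-01  1.91018846e-04 -1.38460038e-03  2.54186348e-02]
 [ 1.38129432e-03 -2.86458816e-01  9.58091561e-01 -1.42764897e+02]
 [ 0.00000000e+00  0.00000000e+00  0.00000000e+00  1.00000000e+00]]
```

View pics/top0.png

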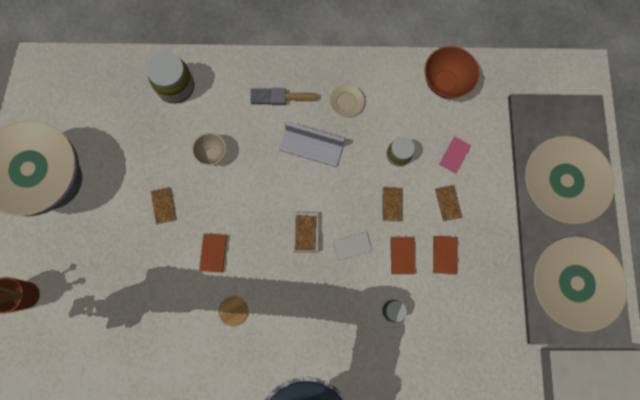

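View pics/side0.png

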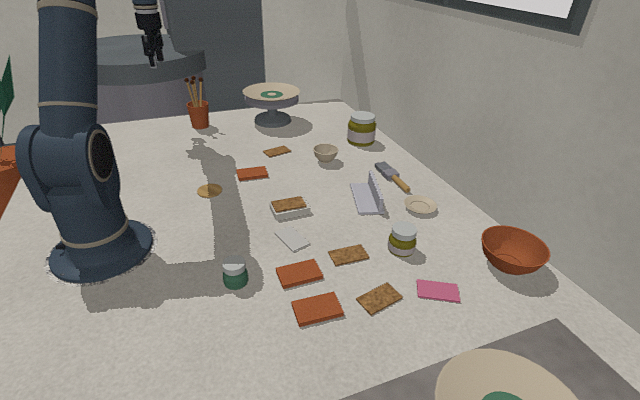

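The top view shows:
- **Tiles (orange):** (213,253), (403,255) and (445,255).
- **Cork sheets:** (163,205), (393,204) and (448,202). One more lies on the bat at (306,232), so sheet0 is present.
- **Straightedge:** (311,145), with its rib on the far side.
- **Look-alikes to leave alone:** white (352,246) and pink (455,155).
- **Bystanders:** the bowl is at (210,149) and the jar at (401,151).

The side view agrees. I'll measure positions next.

```bash
cat > h.py <<'E'
import numpy as np, cv2
from scipy.spatial.transform import Rotation as Ro
from rig import status, eyes
def pose(a): return Ro.from_euler('xyz',a,degrees=True).as_matrix()
def cam(n):
    s=status.read_state() ; c=eyes.capture(n); K=c["K"]
    if n=="wrist":
        T=np.eye(4);T[:3,:3]=pose(s["tcp_rot"]);T[:3,3]=s["ee_pos"]
        M=T@c["hand_eye"]; c["R"],c["t"]=M[:3,:3],M[:3,3]
    else: c["R"],c["t"]=pose(c["attitude"]),np.array(c["xyz"])
    c["n"]=n; c["s"]=s; return c
def rays(c,px):
    px=np.asarray(px,float).reshape(-1,2);K=c["K"]
    u=np.c_[(px[:,0]-K[0,2])/K[0,0],(px[:,1]-K[1,2])/K[1,1],np.ones(len(px))]
    if c["n"]=="wrist":
        r=np.hypot(u[:,0],u[:,1])+1e-12
        u=np.c_[u[:,:2]/r[:,None]*np.sin(r)[:,None],np.cos(r)]
    return u@c["R"].T
def plane(c,px,z):
    d=rays(c,px); return c["t"]+d*((z-c["t"][2])/d[:,2])[:,None]
def proj(c,P):
    q=(np.asarray(P,float).reshape(-1,3)-c["t"])@c["R"];K=c["K"]
    if c["n"]=="wrist":
        r=np.hypot(q[:,0],q[:,1])+1e-12;th=np.arctan2(r,q[:,2]);u=q[:,:2]/r[:,None]*th[:,None]
    else: u=q[:,:2]/q[:,2:]
    return u*[K[0,0],K[1,1]]+[K[0,2],K[1,2]]
RNG={"tile":((0,150,70),(12,255,255)),"cork":((10,90,50),(24,255,255))}
def mask(c,kind):
    h=cv2.cvtColor(c["image"],cv2.COLOR_RGB2HSV)
    m=cv2.inRange(h,*RNG[kind]); return cv2.morphologyEx(m,cv2.MORPH_CLOSE,np.ones((5,5)))
def rects(c,kind,z,lo=50):
    out=[]
    for k in cv2.findContours(mask(c,kind),cv2.RETR_EXTERNAL,cv2.CHAIN_APPROX_NONE)[0]:
        if cv2.contourArea(k)<lo: continue
        P=plane(c,k.reshape(-1,2),z)[:,:2].astype(np.float32)
        (x,y),(w,h),a=cv2.minAreaRect(P)
        if w<h: w,h,a=h,w,a+90
        mu=cv2.moments(k); out.append((round(x,1),round(y,1),round((a+90)%180-90,1),round(w),round(h),(round(mu["m10"]/mu["m00"]),round(mu["m01"]/mu["m00"]))))
    return out
def to_tool(s,d):  # world shift mm -> tool cm
    return np.round(pose(s["tcp_rot"]).T@np.asarray(d,float)/10,2)
E
python3 - <<'E'
from h import *
for n in("top","side"):
    c=cam(n)
    for k,z in(("tile",12),("cork",6),("cork",26)):
        print(n,k,z);[print("  ",r) for r in rects(c,k,z) if 20<r[4]<110 ]
    if n=="top":
        cv2.imwrite("pics/crop1.png",cv2.resize(c["image"][110:280,140:480,::-1],None,fx=2.35,fy=2.35,interpolation=cv2.INTER_CUBIC))
E
```

```text
top tile 12
   (394.9, -229.4, -0.3, 82, 53, (403, 255))
   (396.7, -332.0, -3.1, 85, 53, (445, 254))
   (399.7, 225.9, -4.1, 85, 52, (213, 252))
top cork 6
   (262.8, 174.0, -88.4, 66, 65, (233, 311))
   (301.5, 694.0, 7.0, 82, 53, (12, 290))
   (395.5, -230.8, 0.1, 87, 57, (403, 254))
   (397.4, -332.7, -2.6, 89, 51, (444, 254))
   (400.2, 226.9, -3.7, 89, 57, (212, 252))
   (449.2, 6.7, 0.1, 81, 46, (305, 233))
   (521.2, -208.7, -1.4, 81, 45, (392, 204))
   (515.0, 353.5, 12.4, 81, 46, (163, 205))
   (524.6, -348.0, 11.9, 81, 46, (448, 203))
top cork 26
   (263.3, 171.2, -88.4, 65, 64, (233, 311))
   (301.4, 682.5, 7.0, 81, 52, (12, 290))
   (393.8, -226.9, 0.1, 85, 56, (403, 254))
   (395.7, -327.1, -2.6, 88, 51, (444, 254))
   (398.4, 223.2, -3.7, 88, 56, (212, 252))
   (446.6, 6.7, 0.1, 79, 45, (305, 233))
   (517.5, -205.1, -1.4, 79, 44, (392, 204))
   (511.4, 347.7, 12.4, 80, 46, (163, 205))
   (520.8, -342.2, 11.9, 80, 45, (448, 203))
side tile 12
   (397.2, -338.3, -3.2, 89, 62, (317, 309))
   (395.7, -236.3, -1.0, 90, 63, (298, 273))
   (400.3, 217.5, -4.7, 87, 69, (252, 
[... 398 characters left out ...]
 100, 26, (400, 183))
   (401.9, 227.6, -4.4, 90, 74, (252, 173))
   (517.2, 349.2, 11.9, 84, 52, (276, 151))
   (-277.4, 449.0, -76.9, 476, 46, (7, 175))
   (323.2, 981.4, 85.9, 715, 86, (197, 103))
side cork 26
   (393.2, -349.7, -3.2, 88, 62, (317, 309))
   (515.9, -367.8, 11.7, 82, 47, (379, 298))
   (391.3, -249.8, -0.4, 88, 64, (299, 273))
   (512.3, -232.9, -1.8, 81, 49, (348, 255))
   (448.5, 1.6, -1.0, 83, 53, (288, 204))
   (262.7, 135.6, 71.0, 67, 64, (209, 190))
   (785.8, -4.0, -89.4, 96, 25, (400, 183))
   (395.1, 192.7, -4.4, 87, 71, (252, 173))
   (506.6, 310.1, 11.9, 82, 50, (276, 151))
   (-261.1, 406.6, -76.9, 460, 45, (7, 175))
   (319.2, 920.9, 85.9, 691, 83, (197, 103))
```

View pics/crop1.png

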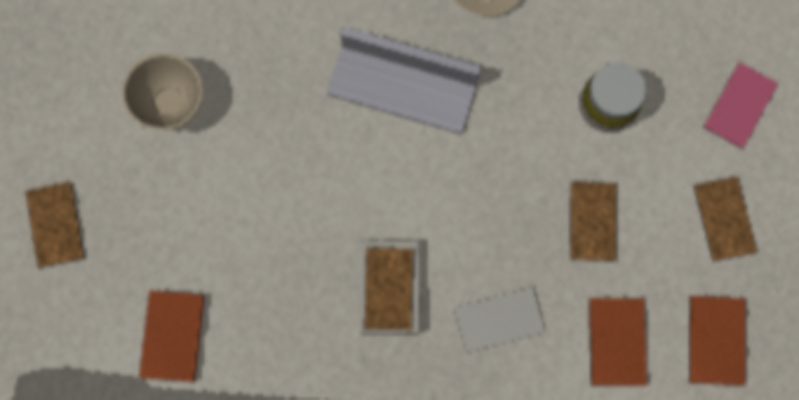

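The crop confirms three tiles and three cork sheets on the bench. sheet0 lies on the bat, and the white (352,246) and pink (455,155) plates are plain decoys. The straightedge's front corners are at crop (328,96) and (463,131), and its rib-top ends are at about (347,30) and (481,67).

```bash
cat >> h.py <<'E'
def plan(tgt,yaw,step=50,s=None):
    """print rows of (offset cm, twist rad) from the measured pose to TCP tgt, tool down at yaw deg"""
    s=s or status.read_state();p=np.array(s["ee_pos"]);y0=s["tcp_rot"][2]
    dy=(yaw-y0+180)%360-180
    d=np.asarray(tgt)-p; n=int(max(np.ceil(np.linalg.norm(d)/step),np.ceil(abs(dy)/8.4),1))
    off=[];tw=[]
    for i in range(n):
        a=np.radians(y0+dy*i/n);v=d/n/10
        off.append([round(float(v@[np.cos(a),np.sin(a),0]),2),round(float(v@[np.sin(a),-np.cos(a),0]),2),round(float(-v[2]),2)])
        tw.append(round(float(-np.radians(dy)/n),3))
    for i in range(0,n,5): print(str(off[i:i+5]).replace(" ",""),str(tw[i:i+5]).replace(" ",""))
E
python3 - <<'E'
from h import *
c=cam("top")
f=lambda q:np.array(q)/2.35+[140,110]-[.3,.3]
P=plane(c,[f((328,96)),f((463,131))],8);Q=plane(c,[f((347,30)),f((481,67))],50)
print(P.round(1),Q.round(1))
for A in(P,Q):
    d=A[0]-A[1];print(np.linalg.norm(d),np.degrees(np.arctan2(-d[0],d[1])),A.mean(0))
yaw=np.degrees(np.arctan2(-(P[0]-P[1])[0],(P[0]-P[1])[1]));ex=np.array([np.cos(np.radians(yaw)),np.sin(np.radians(yaw))])
r=P.mean(0)[:2]+58*ex;print("rib mid",r,yaw)
plan([r[0],r[1],200],yaw+270)
E
```

```text
[[654.9  71.1   8. ]
 [617.3 -72.6   8. ]] [[713.8  50.1  50. ]
 [674.6 -89.1  50. ]]
148.55822976108124 -14.651640705547802 [636.07336921  -0.74845456   8.        ]
144.60946506218966 -15.70210348955732 [694.20156661 -19.4656427   50.        ]
rib mid [692.18730127 -15.4190588 ] -14.651640705547802
[[-3.93,-2.92,0.18],[-3.64,-3.27,0.18],[-3.32,-3.6,0.18],[-2.97,-3.9,0.18],[-2.59,-4.16,0.18]] [-0.094,-0.094,-0.094,-0.094,-0.094]
[[-2.19,-4.38,0.18],[-1.76,-4.57,0.18],[-1.33,-4.71,0.18],[-0.88,-4.82,0.18],[-0.42,-4.88,0.18]] [-0.094,-0.094,-0.094,-0.094,-0.094]
[[0.04,-4.9,0.18],[0.5,-4.87,0.18],[0.95,-4.8,0.18],[1.4,-4.69,0.18],[1.83,-4.54,0.18]] [-0.094,-0.094,-0.094,-0.094,-0.094]
[[2.25,-4.35,0.18],[2.65,-4.12,0.18]] [-0.094,-0.094]
```

Call:
move_arm --claw '[1, 1, 1, 1, 1]' --pt "-3.93 -2.92 0.18" --pt "-3.64 -3.27 0.18" --pt "-3.32 -3.6 0.18" --pt "-2.97 -3.9 0.18" --pt "-2.59 -4.16 0.18" --twist '[-0.094, -0.094, -0.094, -0.094, -0.094]'

```text
clock: 0.8
ee_pos: [337.9, 451.2, 222.4]
tcp_rot: [180.0, 0.0, -169.1]
wrist_force: [1.1, 0.1, 0.5]
opening: 0.999
grasp_force: 0.0
```

Call:
move_arm --claw '[1, 1, 1, 1, 1]' --pt "-2.19 -4.38 0.18" --pt "-1.76 -4.57 0.18" --pt "-1.33 -4.71 0.18" --pt "-0.88 -4.82 0.18" --pt "-0.42 -4.88 0.18" --twist '[-0.094, -0.094, -0.094, -0.094, -0.094]'

```text
clock: 1.3
ee_pos: [485.9, 256.1, 213.5]
tcp_rot: [180.0, 0.0, -142.2]
wrist_force: [1.7, 0.5, -0.4]
opening: 0.998
grasp_force: 0.0
```

Call:
move_arm --claw '[1, 1, 1, 1, 1]' --pt "0.04 -4.9 0.18" --pt "0.5 -4.87 0.18" --pt "0.95 -4.8 0.18" --pt "1.4 -4.69 0.18" --pt "1.83 -4.54 0.18" --twist '[-0.094, -0.094, -0.094, -0.094, -0.094]'

```text
clock: 1.8
ee_pos: [633.7, 61.0, 204.3]
tcp_rot: [-180.0, 0.0, -115.2]
wrist_force: [0.4, 0.6, -0.3]
opening: 0.998
grasp_force: 0.0
```

Call:
move_arm --claw '[1, 1, 1, 1]' --pt "2.25 -4.35 0.18" --pt "2.65 -4.12 0.18" --pt "0 0 0" --pt "0 0 0" --twist '[-0.094, -0.094, 0, 0]'

```text
clock: 2.2
ee_pos: [679.4, -0.6, 197.0]
tcp_rot: [179.5, -0.3, -106.7]
wrist_force: [0.3, 0.2, -0.3]
opening: 1.001
grasp_force: 0.0
```

Run:
```python
from h import *
c=cam("wrist");print(c["s"]["ee_pos"],c["s"]["tcp_rot"],c["s"]["clock"],c["s"]["wrist_force"])
I=c["image"][:,:,::-1].copy()
cv2.imwrite("pics/w1.png",I)
```

```text
[ 6.79393548e+02 -5.62578382e-01  1.97032241e+02] [ 179.48469584   -0.3158467  -106.70742151] 2.2 [ 0.27222918  0.21121527 -0.29039825]
```

View pics/w1.png

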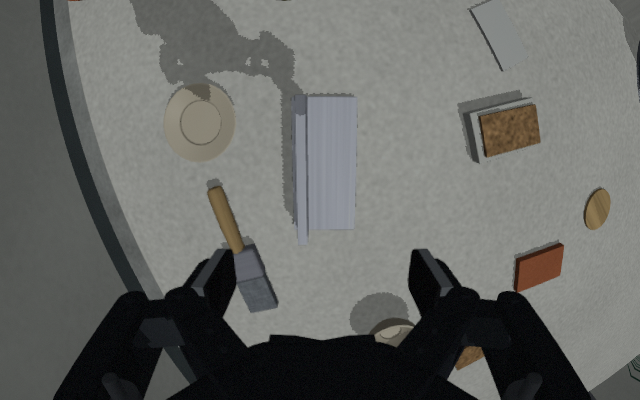

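The wrist view shows the straightedge running vertically. Its front edge goes from (356,96) to (354,229), and the rib is at column ~301. The bat and sheet0 are near (508,128). I'll calculate from these pixels and enlarge the bat.

Run:
```python
from h import *
c=cam("wrist");I=c["image"][:,:,::-1]
A=cv2.resize(I[85:175,455:555],None,fx=5,fy=5,interpolation=cv2.INTER_CUBIC)
B=cv2.resize(I[85:250,285:365],None,fx=3.6,fy=3.6,interpolation=cv2.INTER_CUBIC)
o=np.zeros((600,800,3),np.uint8);o[:450,:500]=A;o[:594,500:788]=B
cv2.imwrite("pics/w2.png",o)
P=plane(c,[(356,96),(354,229)],8);d=P[1]-P[0];print(P.round(1),np.linalg.norm(d),np.degrees(np.arctan2(-d[0],d[1])))
print(rects(c,"cork",26))
```

```text
[[618.1 -71.9   8. ]
 [659.8  72.5   8. ]] 150.2318428881244 -16.090406528429185
[(539.6, 328.2, 12.1, 49, 44, (469, 356)), (415.9, 207.4, -4.2, 92, 59, (539, 266)), (291.3, 155.5, -86.4, 65, 65, (596, 208)), (793.9, 12.4, 89.8, 79, 19, (224, 216)), (449.9, 2.8, -0.9, 85, 47, (509, 128))]
```

View pics/w2.png

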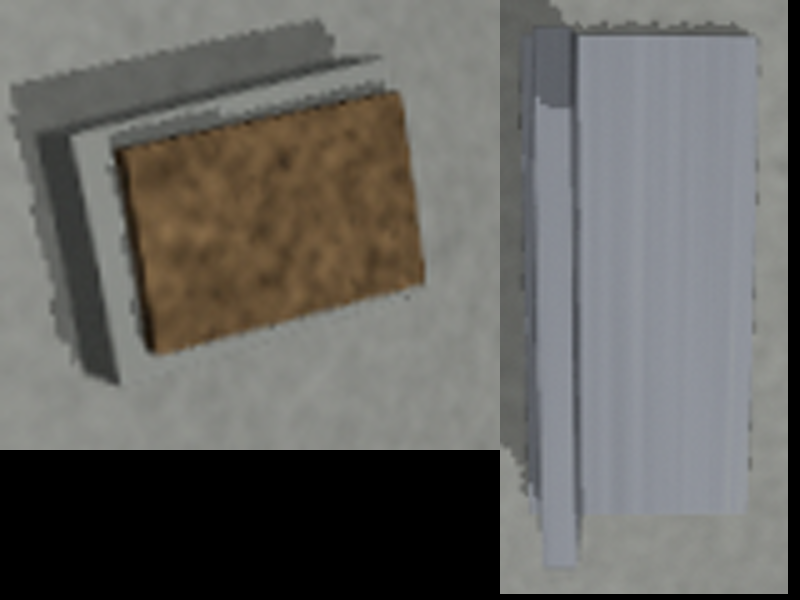

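Run:
```python
from h import *
c=cam("wrist")
R=plane(c,[(294.4,93),(305.8,93),(297.6,242.6),(305.6,242.6)],50);print(R.round(1),R.mean(0))
P=plane(c,[(356.4,95),(353.9,227.5)],8);print(P.round(1))
B=plane(c,[(470.2,112),(531.8,96.6),(478.6,161)],20);print(B.round(1))
d=B[2]-B[0];print("bat yaw by end",np.degrees(np.arctan2(-d[0],d[1])),np.linalg.norm(d),(B[2]+B[0])/2); d=B[0]-B[1];print(np.degrees(np.arctan2(d[1],d[0])),np.linalg.norm(d))
for A in((R[0]+R[1])/2,(R[2]+R[3])/2):print(A)
s=c["s"];m=R.mean(0);plan([m[0],m[1],150],-105.7)
```

```text
[[677.6 -88.7  50. ]
 [667.5 -85.6  50. ]
 [719.2  54.4  50. ]
 [711.2  56.7  50. ]] [693.85177268 -15.80233898  50.        ]
[[617.5 -71.5   8. ]
 [659.2  72.2   8. ]]
[[497.9 -24.6  20. ]
 [404.4 -26.4  20. ]
 [498.5  32.7  20. ]]
bat yaw by end -0.604470995245894 57.325442959573145 [498.21912887   4.06066936  20.        ]
1.0826174402274946 93.48593306266702
[672.50738084 -87.12823599  50.        ]
[715.19616451  55.52355802  50.        ]
[[0.76,-1.0,2.41],[0.76,-0.99,2.41]] [-0.005,-0.005]
```

Call:
move_arm --claw '[1, 1, 1, 1, 1]' --pt "0.76 -1.0 3.5" --pt "0.76 -1.0 4.0" --pt "0 0 4.0" --pt "0 0 0" --pt "0 0 0" --twist '[-0.003, -0.003, 0, 0, 0]'

```text
clock: 2.85
ee_pos: [693.4, -16.5, 83.5]
tcp_rot: [179.6, -0.4, -105.9]
wrist_force: [0.2, -0.4, 0.7]
opening: 1.004
grasp_force: 0.0
```

Run:
```python
from h import *
s=status.read_state();print(s["ee_pos"],s["tcp_rot"])
print(to_tool(s,np.array([693.9,-15.8,18])-s["ee_pos"]))
```

```text
[693.3707082  -16.4805985   83.47760546] [ 179.57672393   -0.40495636 -105.91508458]
[-0.13 -0.08  6.55]
```

Call:
move_arm --claw '[1, 1, 1, 1, 1]' --pt "-0.13 -0.08 3.5" --pt "0 0 3" --pt "0 0 0" --pt "0 0 0" --pt "0 0 0" --twist '[0.006, 0, 0, 0, 0]'

```text
clock: 3.35
ee_pos: [696.4, -17.8, 21.3]
tcp_rot: [179.9, -0.3, -106.4]
wrist_force: [0.2, -0.1, 0.1]
opening: 0.998
grasp_force: 0.0
```

Call:
move_arm --claw '[0, 0, 0, 0, 0]' --pt "0 0 0" --pt "0 0 0" --pt "0 0 0" --pt "0 0 0" --pt "0 0 0" --twist '[0, 0, 0, 0, 0]' --force 60

```text
clock: 3.85
ee_pos: [694.0, -18.7, 17.8]
tcp_rot: [179.6, -0.4, -106.5]
wrist_force: [0.6, 0.1, 0.4]
opening: 0.142
grasp_force: 0.0
```

Call:
move_arm --claw '[0, 0, 0, 0, 0]' --pt "0 0 0" --pt "0 0 0" --pt "0 0 0" --pt "0 0 0" --pt "0 0 0" --twist '[0, 0, 0, 0, 0]' --force 60

```text
clock: 4.35
ee_pos: [694.0, -18.6, 17.9]
tcp_rot: [179.6, -0.4, -106.5]
wrist_force: [-1.7, -0.2, 2.9]
opening: 0.112
grasp_force: 59.1
```

Run:
```python
from h import *
plan([568,1.4,33],-90.2)
```

```text
[[0.55,4.21,-0.5],[0.15,4.25,-0.5],[-0.25,4.24,-0.5]] [-0.095,-0.095,-0.095]
```

Call:
move_arm --claw '[0, 0, 0, 0, 0]' --pt "0 0 -1.5" --pt "0.55 4.21 0" --pt "0.15 4.25 0" --pt "-0.25 4.24 0" --pt "0 0 0" --twist '[0, -0.095, -0.095, -0.095, 0]'

```text
clock: 4.85
ee_pos: [562.0, 2.2, 33.4]
tcp_rot: [179.1, -0.3, -89.9]
wrist_force: [0.1, -0.8, -2.6]
opening: 0.111
grasp_force: 59.7
```

Call:
move_arm --claw '[0, 0, 0]' --pt "0 0 0" --pt "0 0 0" --pt "0 0 0" --twist '[0, 0, 0]'

```text
clock: 5.15
ee_pos: [570.0, 1.1, 34.1]
tcp_rot: [179.6, -0.3, -90.2]
wrist_force: [-0.3, -0.3, -3.4]
opening: 0.11
grasp_force: 59.7
```

Run:
```python
from h import *
c=cam("wrist");I=c["image"][:,:,::-1];s=c["s"];print(s["ee_pos"],s["tcp_rot"],s["opening"],s["grasp_force"])
print(rects(c,"cork",26))
cv2.imwrite("pics/w3.png",cv2.resize(I[60:260,270:520],None,fx=3,fy=3,interpolation=cv2.INTER_CUBIC))
```

```text
[570.02315468   1.10303415  34.08260253] [179.59577187  -0.26721072 -90.22994718] 0.11023170925633446 59.70935940742493
[(305.2, 139.7, -40.7, 66, 59, (582, 353)), (450.3, 2.8, -1.0, 86, 48, (507, 241)), (779.3, 9.8, -89.8, 80, 30, (45, 241))]
```

View pics/w3.png

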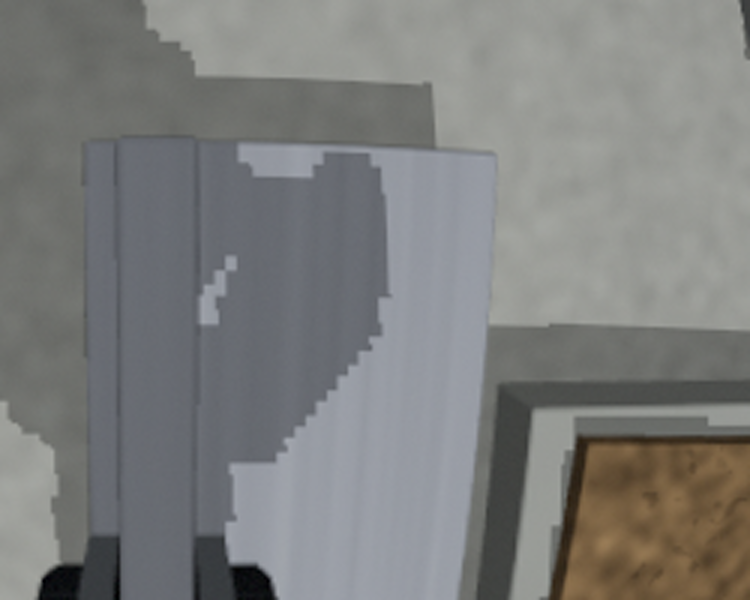

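Run:
```python
from h import *
c=cam("wrist")
B=plane(c,[(447.7,195),(441.7,260),(520,193.3)],20);print(B.round(1))
d=B[1]-B[0];print(np.degrees(np.arctan2(-d[0],d[1])));d=B[0]-B[2];print(np.degrees(np.arctan2(d[1],d[0])))
P=plane(c,[(435,111.3),(424,259)],24);print(P.round(1));d=P[1]-P[0];print(np.degrees(np.arctan2(-d[0],d[1])))
g=c["image"][:, :,::-1]
cv2.imwrite("pics/w4.png",cv2.resize(g[150:310,420:580],None,fx=3.7,fy=3.7,interpolation=cv2.INTER_CUBIC))
```

```text
[[499.5 -26.7  20. ]
 [497.6  14.2  20. ]
 [448.  -27.6  20. ]]
2.5788276573766953
1.0539573408514151
[[511.9 -72.3  24. ]
 [511.   10.6  24. ]]
0.6566230785733448
```

View pics/w4.png

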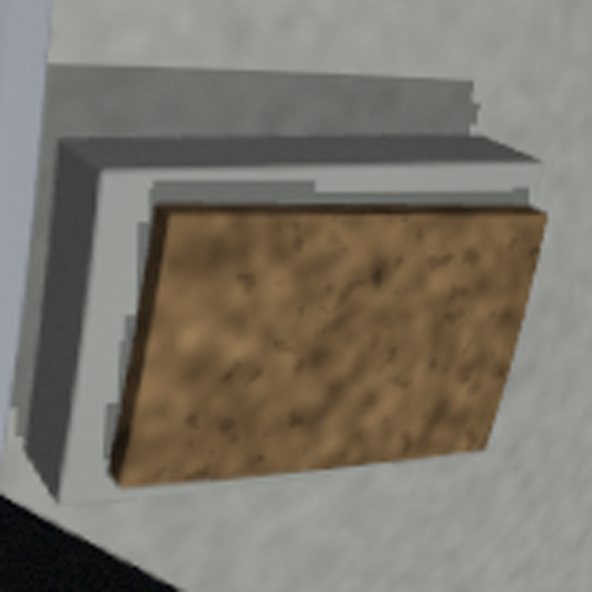

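Run:
```python
from h import *
c=cam("wrist")
f=lambda L:np.array(L)/3.7+[420,150]-.4
B=plane(c,f([(100,168),(540,160),(62,503)]),20)
S=plane(c,f([(163,207),(545,213),(120,487),(487,450)]),26);
for A in(B,S):
  print(A.round(1))
  for i,j in((0,1),(2,0)):
    d=A[i]-A[j];print(np.linalg.norm(d),np.degrees(np.arctan2(d[1],d[0])))
print("bat c",(B[1]+B[2])/2,S.mean(0))
```

```text
[[499.9 -26.6  20. ]
 [405.1 -27.9  20. ]
 [497.9  32.5  20. ]]
94.79202025191528 0.7986097619843131
59.068344724132736 91.90534183185477
[[491.2 -22.2  26. ]
 [407.2 -19.7  26. ]
 [490.5  26.3  26. ]
 [406.7  28.2  26. ]]
84.06287085827078 -1.6908727516211948
48.498916982256176 90.83826967608043
bat c [451.47722698   2.29452116  20.        ] [448.88912185   3.17364502  26.        ]
```

Call:
move_arm --claw '[0, 0, 0, 0, 0]' --pt "0 0 0.9" --pt "0 0 0.6" --pt "0 0 0.2" --pt "0 0 0" --pt "0 0 0" --twist '[-0.02, 0, 0, 0, 0]'

```text
clock: 5.8
ee_pos: [567.8, 1.4, 17.7]
tcp_rot: [179.4, -0.3, -89.0]
wrist_force: [-5.0, -0.2, 10.9]
opening: 0.105
grasp_force: 62.0
```

Call:
move_arm --claw '[0, 0, 0, 0, 0]' --pt "0 0.5 0" --pt "0 0.4 0" --pt "0 0 0" --pt "0 0 0" --pt "0 0 0" --twist '[0, 0, 0, 0, 0]'

```text
clock: 6.3
ee_pos: [560.4, 1.4, 17.6]
tcp_rot: [179.6, -0.2, -89.0]
wrist_force: [1.8, 0.7, 6.3]
opening: 0.107
grasp_force: 61.3
```

Call:
move_arm --claw '[0, 0, 0, 0, 0]' --pt "0 0.1 0" --pt "0 0.1 0" --pt "0 0 0" --pt "0 0 0" --pt "0 0 0" --twist '[0, 0, 0, 0, 0]'

```text
clock: 6.8
ee_pos: [558.7, 1.3, 17.6]
tcp_rot: [179.7, -0.2, -89.0]
wrist_force: [3.8, -0.2, 5.9]
opening: 0.105
grasp_force: 61.2
```

Call:
move_arm --claw '[0, 0, 0, 0]' --pt "0 0.1 0" --pt "0 0.1 0" --pt "0 0 0" --pt "0 0 0" --twist '[0, 0, 0, 0]'

```text
clock: 7.2
ee_pos: [557.2, 1.2, 17.6]
tcp_rot: [179.7, -0.2, -89.0]
wrist_force: [6.2, -1.0, 4.3]
opening: 0.104
grasp_force: 61.1
```

Call:
move_arm --claw '[0, 0, 0]' --pt "0 0.1 0" --pt "0 0 0" --pt "0 0 0" --twist '[0, 0, 0]'

```text
clock: 7.5
ee_pos: [557.1, 1.2, 17.7]
tcp_rot: [179.8, -0.2, -89.0]
wrist_force: [7.7, -0.7, 2.8]
opening: 0.105
grasp_force: 60.9
```

Call:
move_arm --claw '[0, 0, 0]' --pt "0 0.1 0" --pt "0 0 0" --pt "0 0 0" --twist '[0, 0, 0]'

```text
clock: 7.8
ee_pos: [557.0, 1.2, 17.9]
tcp_rot: [179.9, -0.2, -89.0]
wrist_force: [9.0, -0.0, 2.0]
opening: 0.104
grasp_force: 60.6
```

Run:
```python
from h import *
c=cam("wrist");s=c["s"];print(s["wrist_torque"],s["wrist_force"])
cv2.imwrite("pics/w5.png",cv2.resize(c["image"][90:330,380:580,::-1],None,fx=2.5,fy=2.5,interpolation=cv2.INTER_CUBIC))
```

```text
[-0.29081957 -2.024891   -0.04868318] [ 9.03291532 -0.01007577  1.98899609]
```

View pics/w5.png

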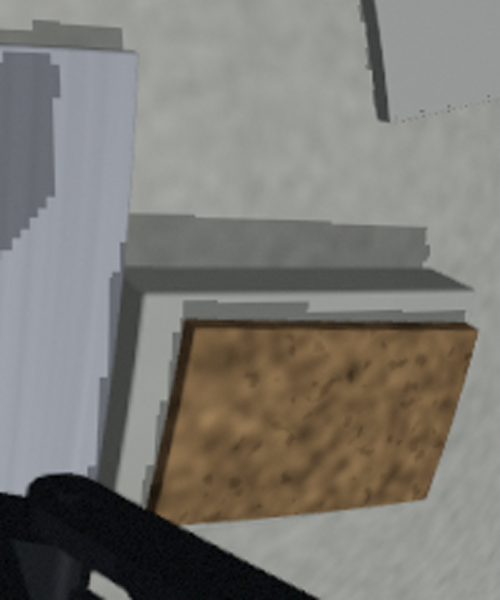

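The straightedge is now against the bat, since x stalls at 557. I'll soften the grip and press, so that it lines itself up with the bat's end face.

Call:
move_arm --claw '[0, 0, 0, 0, 0]' --pt "0 0 0" --pt "0 0 0" --pt "0 0.15 0" --pt "0 0.15 0" --pt "0 0 0" --twist '[0, 0, 0, 0, 0]' --force 20

```text
clock: 8.35
ee_pos: [556.7, 1.2, 18.5]
tcp_rot: [-179.7, -0.1, -89.0]
wrist_force: [14.1, -0.3, -1.3]
opening: 0.106
grasp_force: 60.2
```

Call:
move_arm --claw '[0, 0, 0, 0, 0]' --pt "0 0.2 0" --pt "0 0.2 0" --pt "0 0 0" --pt "0 0 0" --pt "0 0 0" --twist '[0, 0, 0, 0, 0]'

```text
clock: 8.85
ee_pos: [556.4, 1.2, 19.2]
tcp_rot: [-179.3, -0.0, -89.0]
wrist_force: [20.4, -0.8, -4.9]
opening: 0.108
grasp_force: 59.9
```

Run:
```python
from h import *
s=status.read_state();print({k:np.round(v,2).tolist() for k,v in s.items()})
```

```text
{'clock': 8.85, 'qpos': [19.65, 35.37, -31.85, 112.94, 29.23, 39.0, 150.46], 'qd': [0.01, 0.02, 0.1, 0.06, -0.01, 0.11, 0.01], 'tau': [-0.65, -44.11, -7.68, -2.2, -2.28, 5.25, 0.08], 'ee_pos': [556.43, 1.18, 19.21], 'tcp_rot': [-179.31, -0.04, -89.05], 'wrist_force': [20.45, -0.82, -4.9], 'wrist_torque': [-0.55, -4.82, -0.1], 'grasp_force': 59.86, 'opening': 0.11}
```

Call:
move_arm --claw '[0, 0, 0.25, 0.25, 0.25]' --pt "0 -0.3 0" --pt "0 -0.3 0" --pt "0 0 0" --pt "0 0 0" --pt "0 0 0" --twist '[0, 0, 0, 0, 0]'

```text
clock: 9.35
ee_pos: [551.5, 0.8, 16.4]
tcp_rot: [179.4, -0.3, -89.0]
wrist_force: [4.0, -0.9, -1.4]
opening: 0.25
grasp_force: 1.8
```

Call:
move_arm --claw '[0.25, 0.25, 0.25, 0.25, 0.25]' --pt "0 0.3 -0.1" --pt "0 0.3 0" --pt "0 0.2 0" --pt "0 0 0" --pt "0 0 0" --twist '[0, 0, 0, 0, 0]'

```text
clock: 9.85
ee_pos: [550.4, 0.9, 20.1]
tcp_rot: [-179.8, -0.2, -89.0]
wrist_force: [13.0, -2.7, 1.6]
opening: 0.249
grasp_force: 6.4
```

Call:
move_arm --claw '[0.25, 0.25, 0.25, 0.25, 0.25]' --pt "0 0.2 0" --pt "0 0.2 0" --pt "0 0.1 0" --pt "0 0 0" --pt "0 0 0" --twist '[0, 0, 0, 0, 0]'

```text
clock: 10.35
ee_pos: [549.8, 1.0, 21.7]
tcp_rot: [-179.2, -0.1, -89.0]
wrist_force: [19.0, -2.9, 2.2]
opening: 0.255
grasp_force: 9.3
```

Call:
move_arm --claw '[0.25, 0.25, 0.6, 0.6, 0.6]' --pt "0 -0.5 0" --pt "0 -0.5 0" --pt "0 -0.3 0" --pt "0 0 0" --pt "0 0 0" --twist '[0, 0, 0, 0, 0]'

```text
clock: 10.85
ee_pos: [550.3, 1.2, 17.2]
tcp_rot: [179.3, -0.3, -89.0]
wrist_force: [-0.9, 0.2, -0.8]
opening: 0.597
grasp_force: 0.0
```

Call:
move_arm --claw '[0.7, 0.8, 0.8, 0.8, 0.8]' --pt "0 0 -2" --pt "0 0 -4.5" --pt "0 0 -4.5" --pt "0 0 -4.5" --pt "0 0 0" --twist '[0, 0, 0, 0, 0]'

```text
clock: 11.35
ee_pos: [556.1, 3.1, 178.2]
tcp_rot: [-180.0, -0.2, -89.0]
wrist_force: [-0.3, -0.3, 0.3]
opening: 0.801
grasp_force: 0.0
```

Run:
```python
from h import *
s=status.read_state();print(s["ee_pos"],s["tcp_rot"],s["wrist_force"])
plan([450,3,200],180)
```

```text
[556.07763638   3.07907874 178.24298713] [-179.99874011   -0.18351674  -88.99213125] [-0.26022595 -0.33470538  0.27054336]
[[-0.02,0.96,-0.2],[0.12,0.96,-0.2],[0.26,0.93,-0.2],[0.39,0.88,-0.2],[0.51,0.82,-0.2]] [0.144,0.144,0.144,0.144,0.144]
[[0.63,0.73,-0.2],[0.72,0.64,-0.2],[0.81,0.53,-0.2],[0.88,0.4,-0.2],[0.92,0.27,-0.2]] [0.144,0.144,0.144,0.144,0.144]
[[0.95,0.14,-0.2]] [0.144]
```

Call:
move_arm --claw '[0.8, 0.8, 0.8, 0.8, 0.8]' --pt "-0.02 0.96 -0.2" --pt "0.12 0.96 -0.2" --pt "0.26 0.93 -0.2" --pt "0.39 0.88 -0.2" --pt "0.51 0.82 -0.2" --twist '[0.144, 0.144, 0.144, 0.144, 0.144]'

```text
clock: 11.85
ee_pos: [503.5, 1.8, 182.4]
tcp_rot: [179.7, -0.6, -130.6]
wrist_force: [0.2, 0.0, -0.1]
opening: 0.801
grasp_force: 0.0
```

Call:
move_arm --claw '[0.8, 0.8, 0.8, 0.8, 0.8]' --pt "0.63 0.73 -0.2" --pt "0.72 0.64 -0.2" --pt "0.81 0.53 -0.2" --pt "0.88 0.4 -0.2" --pt "0.92 0.27 -0.2" --twist '[0.144, 0.144, 0.144, 0.144, 0.144]'

```text
clock: 12.35
ee_pos: [455.3, 1.6, 192.9]
tcp_rot: [-179.8, -0.7, -171.8]
wrist_force: [-1.0, 0.3, 1.0]
opening: 0.801
grasp_force: 0.0
```

Call:
move_arm --claw '[0.8, 0.8, 0.8]' --pt "0.95 0.14 -0.2" --pt "0 0 0" --pt "0 0 0" --twist '[0.144, 0, 0]'

```text
clock: 12.65
ee_pos: [447.2, 1.6, 195.5]
tcp_rot: [-179.7, -0.6, -179.6]
wrist_force: [0.3, 0.6, 0.1]
opening: 0.802
grasp_force: 0.0
```

Run:
```python
from h import *
c=cam("wrist");s=c["s"];print(s["ee_pos"],s["tcp_rot"],s["clock"],s["qpos"])
cv2.imwrite("pics/w6.png",cv2.resize(c["image"][40:290,170:470,::-1],None,fx=2.4,fy=2.4,interpolation=cv2.INTER_CUBIC))
```

```text
[447.18466766   1.61894096 195.45886101] [-179.72805977   -0.55193715 -179.58595644] 12.65 [ 29.37033342  11.63437138 -39.35186444 117.71747361   9.2977759
  54.18928882  75.46728298]
```

View pics/w6.png

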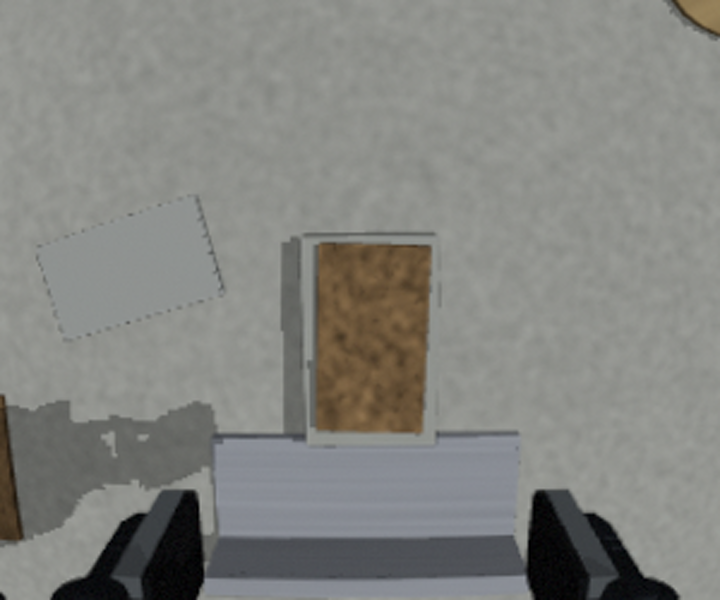

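Run:
```python
from h import *
c=cam("wrist")
f=lambda L:np.array(L)/2.4+[170,40]-.3
B=plane(c,f([(304,235),(437,235),(436,445),(308,446)]),20)
S=plane(c,f([(318,243),(432,244),(423,432),(314,431)]),26)
E=plane(c,f([(214,436),(519,433)]),8)
ang=lambda d:np.degrees(np.arctan2(d[1],d[0]))
for A in(B,S):
  print(A.round(1),A.mean(0).round(1),[round(ang(A[i]-A[j]),1) for i,j in((3,0),(2,1),(1,0),(2,3))])
print(E.round(1),ang(E[1]-E[0]),E.mean(0))
t=cam("top")
for k,z in(("tile",12),("cork",6)):print([r for r in rects(t,k,z) if r[3]<95 and r[4]>40])
```

```text
[[403.8 -26.   20. ]
 [403.3  31.   20. ]
 [499.2  33.5  20. ]
 [500.1 -25.5  20. ]] [451.6   3.2  20. ] [np.float64(0.3), np.float64(1.5), np.float64(90.5), np.float64(91.0)]
[[406.7 -19.6  26. ]
 [406.7  28.4  26. ]
 [490.6  26.8  26. ]
 [490.6 -22.1  26. ]] [448.6   3.4  26. ] [np.float64(-1.7), np.float64(-1.1), np.float64(90.0), np.float64(89.9)]
[[500.4 -72.    8. ]
 [497.6  74.7   8. ]] 91.09592951349656 [499.02562327   1.32118289   8.        ]
[(301.2, 691.6, 7.0, 77, 51, (17, 295)), (394.9, -229.4, -0.2, 82, 53, (403, 255)), (396.5, -332.1, -2.6, 84, 53, (445, 255)), (399.7, 225.8, -4.2, 85, 52, (213, 252))]
[(262.8, 174.0, -88.4, 66, 65, (233, 311)), (303.6, 676.7, -83.0, 88, 82, (14, 294)), (395.5, -230.7, 0.1, 87, 57, (403, 255)), (397.1, -333.6, -3.1, 89, 54, (444, 254)), (400.2, 227.0, -4.2, 89, 57, (213, 252)), (521.1, -208.7, -1.4, 81, 45, (392, 204)), (515.0, 353.5, 12.4, 81, 46, (163, 205)), (524.6, -347.9, 11.7, 81, 46, (448, 203))]
```

The view shows the straightedge front edge from crop (214,436) to (519,433). It meets the bat's end at row 445, and both have a yaw of about 1°, so it is flush. However, it sits about 2.6 mm too far to −y. I'll regrip the rib and shift it.

Run:
```python
from h import *
plan([557.3,2.3,120],91.1)
```

```text
[[-1.0,-0.0,0.69],[-0.99,0.14,0.69],[-0.96,0.28,0.69],[-0.91,0.41,0.69],[-0.84,0.53,0.69]] [0.142,0.142,0.142,0.142,0.142]
[[-0.76,0.65,0.69],[-0.66,0.75,0.69],[-0.55,0.83,0.69],[-0.42,0.9,0.69],[-0.29,0.95,0.69]] [0.142,0.142,0.142,0.142,0.142]
[[-0.15,0.98,0.69]] [0.142]
```

Call:
move_arm --claw '[0.8, 0.8, 0.8, 0.8, 0.8]' --pt "-1.0 0 0.69" --pt "-0.99 0.14 0.69" --pt "-0.96 0.28 0.69" --pt "-0.91 0.41 0.69" --pt "-0.84 0.53 0.69" --twist '[0.142, 0.142, 0.142, 0.142, 0.142]'

```text
clock: 13.3
ee_pos: [497.9, 1.6, 160.2]
tcp_rot: [-179.5, -0.3, 139.3]
wrist_force: [-0.3, 0.1, 0.1]
opening: 0.798
grasp_force: 0.0
```

Call:
move_arm --claw '[0.7, 0.7, 0.7, 0.6, 0.6]' --pt "-0.76 0.65 0.69" --pt "-0.66 0.75 0.69" --pt "-0.55 0.83 0.69" --pt "-0.42 0.9 0.69" --pt "-0.29 0.95 0.69" --twist '[0.142, 0.142, 0.142, 0.142, 0.142]'

```text
clock: 13.8
ee_pos: [547.4, 1.5, 125.1]
tcp_rot: [-179.4, 0.2, 98.6]
wrist_force: [0.3, -0.1, 0.2]
opening: 0.601
grasp_force: 0.0
```

Call:
move_arm --claw '[0.6, 0.6, 0.6]' --pt "-0.15 0.98 0.69" --pt "0 0 0" --pt "0 0 0" --twist '[0.142, 0, 0]'

```text
clock: 14.1
ee_pos: [556.4, 1.7, 118.5]
tcp_rot: [-179.4, 0.2, 91.0]
wrist_force: [0.8, -0.5, 0.3]
opening: 0.594
grasp_force: 0.0
```

Run:
```python
from h import *
s=status.read_state();print(s["ee_pos"],s["tcp_rot"])
print(to_tool(s,np.array([557.3,2.3,20])-s["ee_pos"]))
```

```text
[556.36193399   1.65501601 118.51186524] [-179.41701954    0.23797413   90.95976044]
[0.1  0.2  9.85]
```

Call:
move_arm --claw '[0.6, 0.6, 0.6, 0.6, 0.6]' --pt "0.1 0.15 4.0" --pt "0 0 4.0" --pt "0 0 1.8" --pt "0 0 0" --pt "0 0 0" --twist '[0, 0, 0, 0, 0]'

```text
clock: 14.6
ee_pos: [557.6, 2.2, 21.6]
tcp_rot: [-179.5, 0.2, 90.8]
wrist_force: [-0.5, 0.5, 0.8]
opening: 0.599
grasp_force: 0.0
```

Call:
move_arm --claw '[0, 0, 0, 0, 0]' --pt "0 0 0" --pt "0 0 0" --pt "0 0 0" --pt "0 0 0" --pt "0 0 0" --twist '[0, 0, 0, 0, 0]' --force 30

```text
clock: 15.1
ee_pos: [557.7, 2.0, 22.2]
tcp_rot: [-179.6, 0.3, 90.8]
wrist_force: [-2.3, 0.4, 6.6]
opening: 0.106
grasp_force: 32.5
```

Call:
move_arm --claw '[0, 0, 0, 0, 0]' --pt "0 0 -0.05" --pt "0.14 0 0" --pt "0.14 0 0" --pt "0 0 0" --pt "0 0 0" --twist '[0, 0, 0, 0, 0]'

```text
clock: 15.6
ee_pos: [557.8, 2.7, 22.2]
tcp_rot: [-179.5, 0.4, 90.6]
wrist_force: [-1.2, -4.5, 6.3]
opening: 0.108
grasp_force: 32.6
```

Only 0.7 mm of slide so far because of friction. I'll continue, with a slight lift.

Call:
move_arm --claw '[0, 0, 0, 0, 0]' --pt "0.1 0 -0.1" --pt "0.1 0 -0.05" --pt "0 0 0" --pt "0 0 0" --pt "0 0 0" --twist '[0, 0, 0, 0, 0]'

```text
clock: 16.1
ee_pos: [557.4, 7.4, 22.8]
tcp_rot: [-179.5, 0.2, 90.8]
wrist_force: [1.3, 0.5, -3.9]
opening: 0.115
grasp_force: 31.1
```

Run:
```python
from h import *
s=status.read_state();print({k:np.round(v,2).tolist() for k,v in s.items()})
```

```text
{'clock': 16.1, 'qpos': [6.74, 32.48, -15.58, 112.59, 14.06, 37.24, -17.09], 'qd': [0.08, -0.09, 0.01, -0.03, -0.04, 0.04, 0.04], 'tau': [0.11, -48.17, -2.94, -14.78, -0.09, 0.65, -0.03], 'ee_pos': [557.4, 7.41, 22.78], 'tcp_rot': [-179.51, 0.21, 90.77], 'wrist_force': [1.31, 0.52, -3.87], 'wrist_torque': [0.04, -0.46, 0.02], 'grasp_force': 31.13, 'opening': 0.11}
```

Call:
move_arm --claw '[0, 0, 0, 0, 0]' --pt "-0.28 0 0" --pt "0 0 0" --pt "0 0 0" --pt "0 0 0" --pt "0 0 0" --twist '[0, 0, 0, 0, 0]'

```text
clock: 16.6
ee_pos: [557.4, 4.2, 23.0]
tcp_rot: [-179.5, 0.2, 90.7]
wrist_force: [1.9, 1.0, -3.6]
opening: 0.116
grasp_force: 31.1
```

Call:
move_arm --claw '[0, 0, 0, 0, 0]' --pt "0 0 0.12" --pt "0 -0.2 0" --pt "0 -0.2 0" --pt "0 -0.2 0" --pt "0 0 0" --twist '[0, 0, 0, 0, 0]'

```text
clock: 17.1
ee_pos: [556.8, 4.1, 23.5]
tcp_rot: [179.8, 0.2, 90.8]
wrist_force: [10.8, -0.6, -4.1]
opening: 0.11
grasp_force: 31.4
```

Call:
move_arm --claw '[0, 0, 0.25, 0.25, 0.25]' --pt "0 0.3 0" --pt "0 0.2 0.1" --pt "0 0 0" --pt "0 0 0" --pt "0 0 0" --twist '[0, 0, 0, 0, 0]'

```text
clock: 17.6
ee_pos: [555.0, 3.7, 20.3]
tcp_rot: [-179.4, 0.3, 90.7]
wrist_force: [-0.2, 0.4, -0.0]
opening: 0.249
grasp_force: 0.0
```

Call:
move_arm --claw '[0.25, 0.25, 0.25, 0.25, 0.25]' --pt "0 -0.4 -0.1" --pt "0 -0.4 0" --pt "0 -0.3 0" --pt "0 -0.2 0" --pt "0 0 0" --twist '[0, 0, 0, 0, 0]'

```text
clock: 18.1
ee_pos: [550.4, 4.0, 24.5]
tcp_rot: [179.6, 0.2, 90.7]
wrist_force: [10.6, -0.6, 0.5]
opening: 0.25
grasp_force: 5.3
```

Call:
move_arm --claw '[0.25, 0.25, 0.6, 0.6, 0.6]' --pt "0 0.5 0" --pt "0 0.5 0" --pt "0 0.3 0" --pt "0 0 0" --pt "0 0 0" --twist '[0, 0, 0, 0, 0]'

```text
clock: 18.6
ee_pos: [555.3, 4.0, 21.3]
tcp_rot: [-179.4, 0.3, 90.8]
wrist_force: [0.9, -0.0, 0.1]
opening: 0.598
grasp_force: 0.0
```

Call:
move_arm --claw '[0.7, 0.8, 0.8, 0.8, 0.8]' --pt "0 0 -2" --pt "0 0 -4.5" --pt "0 0 -4.5" --pt "0 0 -4.5" --pt "0 0 0" --twist '[0, 0, 0, 0, 0]'

```text
clock: 19.1
ee_pos: [561.2, 5.4, 183.1]
tcp_rot: [179.8, 0.2, 90.7]
wrist_force: [-0.0, 0.4, 0.7]
opening: 0.803
grasp_force: 0.0
```

Run:
```python
from h import *
s=status.read_state();print(s["ee_pos"],s["tcp_rot"],s["wrist_force"])
plan([447,2,195],180)
```

```text
[561.21679014   5.39506554 183.07706142] [179.82050985   0.2397731   90.74246319] [-0.01527676  0.42758428  0.71181021]
[[-0.02,-1.04,-0.11],[0.13,-1.03,-0.11],[0.27,-1.0,-0.11],[0.41,-0.95,-0.11],[0.54,-0.89,-0.11]] [-0.142,-0.142,-0.142,-0.142,-0.142]
[[0.66,-0.8,-0.11],[0.77,-0.7,-0.11],[0.86,-0.58,-0.11],[0.93,-0.46,-0.11],[0.99,-0.32,-0.11]] [-0.142,-0.142,-0.142,-0.142,-0.142]
[[1.02,-0.18,-0.11]] [-0.142]
```

Call:
move_arm --claw '[0.8, 0.8, 0.8, 0.8, 0.8]' --pt "-0.02 -1.04 -0.11" --pt "0.13 -1.03 -0.11" --pt "0.27 -1.0 -0.11" --pt "0.41 -0.95 -0.11" --pt "0.54 -0.89 -0.11" --twist '[-0.142, -0.142, -0.142, -0.142, -0.142]'

```text
clock: 19.6
ee_pos: [504.3, 3.0, 181.8]
tcp_rot: [-179.4, -0.2, 131.8]
wrist_force: [-0.2, -0.5, 0.0]
opening: 0.793
grasp_force: 0.0
```

Call:
move_arm --claw '[0.8, 0.8, 0.8, 0.8, 0.8]' --pt "0.66 -0.8 -0.11" --pt "0.77 -0.7 -0.11" --pt "0.86 -0.58 -0.11" --pt "0.93 -0.46 -0.11" --pt "0.99 -0.32 -0.11" --twist '[-0.142, -0.142, -0.142, -0.142, -0.142]'

```text
clock: 20.1
ee_pos: [452.5, 1.3, 187.8]
tcp_rot: [-179.7, -0.6, 172.4]
wrist_force: [0.2, 0.2, -1.3]
opening: 0.802
grasp_force: 0.0
```

Call:
move_arm --claw '[0.8, 0.8, 0.8]' --pt "1.02 -0.18 -0.11" --pt "0 0 0" --pt "0 0 0" --twist '[-0.142, 0, 0]'

```text
clock: 20.4
ee_pos: [443.4, 0.8, 189.5]
tcp_rot: [-179.7, -0.5, -179.9]
wrist_force: [-0.4, -0.4, -0.4]
opening: 0.803
grasp_force: 0.0
```

```bash
cat >> h.py <<'E'
def sedge(c,lo=300):
    """straightedge: front-edge line by the bluish mask (plane z=8)"""
    I=c["image"].astype(int);m=((I[:,:,2]-I[:,:,0]>6)&(I.sum(2)>200)).astype(np.uint8)
    m=cv2.morphologyEx(m,cv2.MORPH_OPEN,np.ones((3,3)))
    out=[]
    for k in cv2.findContours(m,cv2.RETR_EXTERNAL,cv2.CHAIN_APPROX_NONE)[0]:
        if cv2.contourArea(k)<lo: continue
        k=k.reshape(-1,2); P=plane(c,k,8)
        if not(350<P[:,0].mean()<780 and abs(P[:,1].mean())<200): continue
        q=(np.round(P[:,1])).astype(int); F=np.array([[P[q==v,0].min(),v] for v in np.unique(q)])
        F=F[5:-5]; a,b=np.polyfit(F[:,1],F[:,0],1)
        for _ in range(3): 
            g=abs(F[:,0]-a*F[:,1]-b)<2.5; a,b=np.polyfit(F[g,1],F[g,0],1)
        e=P[P[:,0]<a*P[:,1]+b+25]
        mid=(e[:,1].min()+e[:,1].max())/2
        out.append(("yaw",round(-np.degrees(np.arctan(a)),2),"front x@mid",round(a*mid+b,1),"y",e[:,1].min().round(1),e[:,1].max().round(1),mid.round(1),"px",k.mean(0).round()))
    return out
E
python3 - <<'E'
from h import *
c=cam("wrist");s=c["s"];print(s["ee_pos"],s["tcp_rot"],s["clock"])
print(sedge(c));print([r for r in rects(c,"cork",26)if r[3]<95]);print(sedge(cam("top"),100))
cv2.imwrite("pics/w7.png",cv2.resize(c["image"][100:260,220:400,::-1],None,fx=3.7,fy=3.7,interpolation=cv2.INTER_CUBIC))
E
```

```text
[443.39532287   0.82634116 189.51531204] [-179.74091336   -0.52865694 -179.94222565] 20.4Traceback (most recent call last):
  File "<stdin>", line 3, in <module>
  File "h.py", line 65, in sedge
    g=abs(F[:,0]-a*F[:,1]-b)<2.5; a,b=np.polyfit(F[g,1],F[g,0],1)
                                      ~~~~~~~~~~^^^^^^^^^^^^^^^^^
    raise TypeError("expected non-empty vector for x")
TypeError: expected non-empty vector for x
```

```bash
python3 - <<'E'
import re
t=open('h.py').read()
i=t.index("        F=F[5:-5]; a,b="); j=t.index("        e=P[P[:,0]<a*")
t=t[:i]+"        F=F[(abs(F[:,1])<250)]\n        if len(F)<60: continue\n        a,b=stats.theilslopes(F[:,0],F[:,1])[:2]\n"+t[j:]
open('h.py','w').write(t.replace("import numpy as np, cv2","import numpy as np, cv2\nfrom scipy import stats",1))
E
python3 - <<'E'
from h import *
c=cam("wrist")
print(*sedge(c));print([r for r in rects(c,"cork",26)if r[3]<95]);print(*sedge(cam("top"),100))
cv2.imwrite("pics/w7.png",cv2.resize(c["image"][100:260,220:400,::-1],None,fx=3.7,fy=3.7,interpolation=cv2.INTER_CUBIC))
E
```

```text
('yaw', np.float64(0.8), 'front x@mid', np.float64(503.9), 'y', np.float64(-71.6), np.float64(77.4), np.float64(2.9), 'px', array([325., 259.]))
[(513.7, -197.4, -2.2, 79, 46, (158, 238)), (517.0, -328.2, 10.6, 78, 48, (84, 236)), (507.3, 327.1, 13.0, 79, 48, (563, 230)), (448.4, 3.6, -0.8, 83, 46, (325, 184)), (397.4, -316.2, -3.0, 85, 62, (75, 149)), (399.6, 211.0, -4.3, 85, 59, (509, 145)), (395.9, -219.0, -0.3, 85, 59, (131, 142)), (272.7, 159.7, -38.1, 64, 64, (472, 28))]
```

View pics/w7.png

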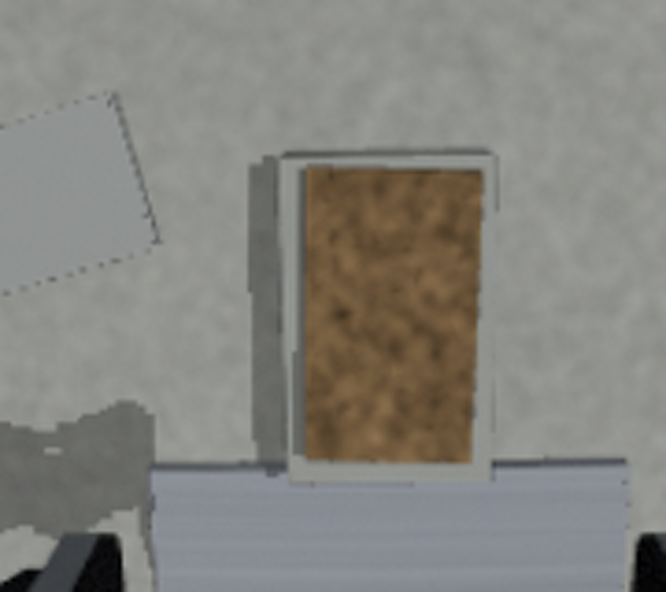

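The front edge now runs from crop (152,465) to (628,460), with its middle at column 390. The bat end's middle is at column 390.5, so the straightedge is centred and flush. Next is the left tile.

Run:
```python
from h import *
plan([400,225,185],175.8)
```

```text
[[0.87,4.48,0.09],[0.94,4.47,0.09],[1.0,4.45,0.09],[1.07,4.44,0.09],[1.14,4.42,0.09]] [0.015,0.015,0.015,0.015,0.015]
```

Call:
move_arm --claw '[0.8, 0.8, 0.8, 0.8, 0.8]' --pt "0.87 4.48 0.09" --pt "0.94 4.47 0.09" --pt "1.0 4.45 0.09" --pt "1.07 4.44 0.09" --pt "1.14 4.42 0.09" --twist '[0.015, 0.015, 0.015, 0.015, 0.015]'

```text
clock: 21.05
ee_pos: [398.9, 226.7, 184.8]
tcp_rot: [-179.7, -0.5, 175.8]
wrist_force: [1.8, 0.2, 0.3]
opening: 0.8
grasp_force: 0.0
```

Call:
move_arm --claw '[0.8, 0.8, 0.8]' --pt "0 0 0" --pt "0 0 0" --pt "0 0 0" --twist '[0, 0, 0]'

```text
clock: 21.35
ee_pos: [399.5, 223.7, 184.4]
tcp_rot: [-179.7, -0.5, 175.8]
wrist_force: [-0.4, 0.2, 0.7]
opening: 0.802
grasp_force: 0.0
```

```bash
cat >> h.py <<'E'
def near(c,kind,z,xy=None):
    xy=xy if xy is not None else c["s"]["ee_pos"][:2]
    return min(rects(c,kind,z),key=lambda r:np.hypot(r[0]-xy[0],r[1]-xy[1]))
E
python3 - <<'E'
from h import *
c=cam("wrist");s=c["s"];print(s["ee_pos"],s["tcp_rot"],s["clock"])
r=near(c,"tile",12);print(r);plan([r[0],r[1],60],180+r[2])
E
```

```text
[399.53609137 223.72543217 184.41990668] [-179.65589508   -0.51434608  175.82266963] 21.35
(400.6, 224.2, -4.2, 88, 54, (324, 179))
[[-0.03,0.03,4.15],[-0.03,0.03,4.15],[-0.03,0.03,4.15]] [-0.0,-0.0,-0.0]
```

Call:
move_arm --claw '[0.8, 0.8, 0.8, 0.8, 0.8]' --pt "-0.1 0.1 4.4" --pt "0 0 4.4" --pt "0 0 4.4" --pt "0 0 0" --pt "0 0 0" --twist '[0, 0, 0, 0, 0]'

```text
clock: 21.9
ee_pos: [399.4, 224.6, 53.1]
tcp_rot: [-179.7, -0.5, 175.8]
wrist_force: [-0.7, 1.0, 1.2]
opening: 0.798
grasp_force: 0.0
```

Call:
move_arm --claw '[0.8, 0.8, 0.8, 0.8, 0.8]' --pt "0 0 2.5" --pt "0 0 1.5" --pt "0 0 0.7" --pt "0 0 0" --pt "0 0 0" --twist '[0, 0, 0, 0, 0]'

```text
clock: 22.4
ee_pos: [399.8, 225.5, 7.3]
tcp_rot: [-179.8, -0.3, 175.9]
wrist_force: [0.7, -0.4, -0.3]
opening: 0.801
grasp_force: 0.0
```

Call:
move_arm --claw '[0.8, 0.8, 0.8, 0.8]' --pt "0 -0.1 0.5" --pt "0 0 0.2" --pt "0 0 0" --pt "0 0 0" --twist '[0, 0, 0, 0]'

```text
clock: 22.8
ee_pos: [398.5, 224.0, -1.2]
tcp_rot: [-179.7, -0.5, 175.9]
wrist_force: [0.9, 0.8, -0.1]
opening: 0.804
grasp_force: 0.0
```

Call:
move_arm --claw '[0.5, 0.5, 0.5, 0.5, 0.5]' --pt "0 0 0" --pt "0 0 0" --pt "0 0 0" --pt "0 0 0" --pt "0 0 0" --twist '[0, 0, 0, 0, 0]' --force 50

```text
clock: 23.3
ee_pos: [398.6, 224.2, -0.7]
tcp_rot: [-179.7, -0.5, 176.0]
wrist_force: [-1.3, -0.6, 5.3]
opening: 0.635
grasp_force: 52.8
```

Call:
move_arm --claw '[0.4, 0.4, 0.4]' --pt "0 0 0" --pt "0 0 0" --pt "0 0 0" --twist '[0, 0, 0]'

```text
clock: 23.6
ee_pos: [398.5, 224.2, -0.7]
tcp_rot: [-179.7, -0.5, 176.0]
wrist_force: [-1.4, -0.7, 5.5]
opening: 0.634
grasp_force: 52.8
```

Call:
move_arm --claw '[0.4, 0.4, 0.4, 0.4]' --pt "0 0 -2.0" --pt "0 0 -4.0" --pt "0 0 -3.0" --pt "0 0 0" --twist '[0, 0, 0, 0]'

```text
clock: 24.0
ee_pos: [401.4, 226.0, 92.0]
tcp_rot: [-179.9, -0.1, 175.9]
wrist_force: [0.3, 1.3, -0.9]
opening: 0.64
grasp_force: 53.8
```

Run:
```python
from h import *
s=status.read_state();print(s["ee_pos"],s["tcp_rot"],s["opening"]);plan([449.4,3.2,90],-179,40)
```

```text
[401.40993326 226.01656991  92.0217852 ] [-1.79926108e+02 -1.15979854e-01  1.75931309e+02] 0.6396540845509855
[[-1.06,-3.65,0.03],[-1.01,-3.66,0.03],[-0.95,-3.68,0.03],[-0.9,-3.69,0.03],[-0.84,-3.7,0.03]] [-0.015,-0.015,-0.015,-0.015,-0.015]
[[-0.79,-3.72,0.03]] [-0.015]
```

Call:
move_arm --claw '[0.4, 0.4, 0.4, 0.4, 0.4]' --pt "-1.06 -3.65 0.03" --pt "-1.01 -3.66 0.03" --pt "-0.95 -3.68 0.03" --pt "-0.9 -3.69 0.03" --pt "-0.84 -3.7 0.03" --twist '[-0.015, -0.015, -0.015, -0.015, -0.015]'

```text
clock: 24.5
ee_pos: [438.7, 37.0, 86.9]
tcp_rot: [-179.7, -0.6, -179.7]
wrist_force: [0.6, 0.1, 0.0]
opening: 0.639
grasp_force: 53.8
```

Call:
move_arm --claw '[0.4, 0.4, 0.4, 0.4, 0.4]' --pt "-0.79 -3.72 0.03" --pt "0 0 0" --pt "0 0 0" --pt "0 0 0" --pt "0 0 0" --twist '[-0.015, 0, 0, 0, 0]'

```text
clock: 25.0
ee_pos: [447.0, 2.9, 87.4]
tcp_rot: [-179.8, -0.5, -178.8]
wrist_force: [0.1, -0.5, -0.7]
opening: 0.635
grasp_force: 53.8
```

Run:
```python
from h import *
c=cam("wrist");s=c["s"];print(s["ee_pos"],s["tcp_rot"],s["opening"],s["clock"])
print(near(c,"tile",s["ee_pos"][2]+12.7),to_tool(s,np.array([449.4,3.2,36])-s["ee_pos"]),*sedge(c),[r for r in rects(c,"cork",26)if 30<r[3]<95])
```

```text
[446.99597443   2.94878661  87.37436815] [-179.78095573   -0.53232886 -178.75080376] 0.6353856002361149 25.0
(448.2, 2.8, 1.2, 91, 55, (322, 252)) [-0.29  0.04  5.13] [(509.6, -190.7, -1.9, 78, 46, (111, 268)), (503.0, 316.1, 12.2, 78, 48, (607, 262)), (512.8, -316.6, 11.4, 76, 50, (34, 258)), (397.2, -309.6, -2.7, 84, 70, (18, 154)), (395.6, -212.7, -0.2, 83, 61, (74, 147)), (289.1, 158.6, -73.8, 65, 35, (526, 18))]
```

Call:
move_arm --claw '[0.4, 0.4, 0.4, 0.4, 0.4]' --pt "-0.3 0.03 2.5" --pt "0 0 1.8" --pt "0 0 1.0" --pt "0 0 0" --pt "0 0 0" --twist '[0.004, 0, 0, 0, 0]'

```text
clock: 25.55
ee_pos: [450.2, 2.3, 34.9]
tcp_rot: [-179.8, -0.5, -179.1]
wrist_force: [-0.0, 0.3, -0.3]
opening: 0.637
grasp_force: 53.7
```

Call:
move_arm --claw '[0.4, 0.4, 0.4, 0.4]' --pt "0 0 0.5" --pt "0 0 0.2" --pt "0 0 0" --pt "0 0 0" --twist '[0, 0, 0, 0]'

```text
clock: 25.95
ee_pos: [450.0, 1.6, 27.7]
tcp_rot: [-179.7, -0.5, -179.1]
wrist_force: [-0.6, -0.0, -1.4]
opening: 0.639
grasp_force: 53.8
```

Call:
move_arm --claw '[0.4, 0.4, 0.4, 0.4]' --pt "0 0.16 0" --pt "0 0 0.12" --pt "0 0 0" --pt "0 0 0" --twist '[0, 0, 0, 0]'

```text
clock: 26.35
ee_pos: [449.8, 3.3, 26.3]
tcp_rot: [-179.8, -0.5, -179.1]
wrist_force: [0.4, 0.5, -1.1]
opening: 0.637
grasp_force: 53.8
```

Call:
move_arm --claw '[0.4, 0.4, 0.4]' --pt "0 0 0.1" --pt "0 0 0" --pt "0 0 0" --twist '[0, 0, 0]'

```text
clock: 26.65
ee_pos: [449.9, 3.3, 25.3]
tcp_rot: [-179.8, -0.5, -179.1]
wrist_force: [0.1, -0.1, 0.3]
opening: 0.638
grasp_force: 53.8
```

Call:
move_arm --claw '[0.7, 0.78, 0.78, 0.78, 0.78]' --pt "0 0 0" --pt "0 0 0" --pt "0 0 -2" --pt "0 0 -4" --pt "0 0 -4" --twist '[0, 0, 0, 0, 0]'

```text
clock: 27.15
ee_pos: [450.0, 3.9, 126.0]
tcp_rot: [-179.8, -0.6, -179.1]
wrist_force: [0.8, -0.9, 0.1]
opening: 0.778
grasp_force: 0.0
```

Call:
move_arm --claw '[0.78, 0.78, 0.78, 0.78]' --pt "0 0 -4" --pt "0 0 -3" --pt "0 0 0" --pt "0 0 0" --twist '[0, 0, 0, 0]'

```text
clock: 27.55
ee_pos: [451.3, 3.8, 195.6]
tcp_rot: [-179.7, -0.4, -179.2]
wrist_force: [-0.2, -0.3, 0.6]
opening: 0.783
grasp_force: 0.0
```

Run:
```python
from h import *
c=cam("wrist");s=c["s"];print(s["ee_pos"],s["tcp_rot"],s["clock"])
print(near(c,"tile",38),*sedge(c));print([r for r in rects(c,"cork",6)if 30<r[3]<95])
t=cam("top");print([r for r in rects(t,"cork",6)if 30<r[3]<95])
plan([520,-206,185],178.4)
```

```text
[451.33543597   3.76684168 195.61594794] [-179.70368808   -0.44218626 -179.15466493] 27.55
(451.5, 3.0, 0.8, 88, 54, (322, 181)) ('yaw', np.float64(0.96), 'front x@mid', np.float64(510.2), 'y', np.float64(-71.2), np.float64(77.6), np.float64(3.2), 'px', array([321., 251.]))
[(516.1, 348.2, 12.7, 84, 50, (559, 227)), (523.1, -210.4, -1.8, 84, 49, (157, 228)), (526.6, -349.1, 12.2, 83, 51, (83, 227)), (399.1, -336.7, -2.8, 91, 67, (76, 139)), (397.2, -233.3, -0.4, 91, 63, (132, 133)), (267.8, 170.8, -78.0, 69, 65, (470, 25))]
[(262.8, 174.0, -88.4, 66, 65, (233, 311)), (302.9, 682.4, 7.0, 82, 76, (11, 295)), (395.5, -230.5, -1.6, 88, 56, (403, 254)), (397.2, -333.8, -2.6, 89, 54, (444, 254)), (521.2, -208.7, -1.4, 81, 45, (392, 204)), (515.0, 353.5, 12.4, 81, 46, (163, 205)), (524.6, -348.0, 11.8, 81, 46, (448, 203)), (801.4, 17.7, -89.5, 77, 16, (301, 96))]
[[-1.33,-4.22,0.18],[-1.37,-4.2,0.18],[-1.4,-4.19,0.18],[-1.44,-4.18,0.18],[-1.47,-4.17,0.18]] [0.009,0.009,0.009,0.009,0.009]
```

```bash
sed -i 's/F=F\[(abs(F\[:,1\])<250)\]/F=F[(abs(F[:,1]-3)>38)\&(abs(F[:,1]-3)<68)]/; s/if len(F)<60/if len(F)<40/' h.py
python3 - <<'E'
from h import *
c=cam("wrist");print(*sedge(c))
I=c["image"].astype(int)
for col in(250,270,370,390): print([(r,tuple(I[r,col])) for r in range(214,262,4)])
print(proj(c,[(499,-60,8),(499,60,8),(557,0,50),(510,-60,8)]).round(0))
E
```

```text
('yaw', np.float64(0.98), 'front x@mid', np.float64(498.7), 'y', np.float64(-71.7), np.float64(77.6), np.float64(3.0), 'px', array([322., 253.]))
[(214, (np.int64(102), np.int64(103), np.int64(100))), (218, (np.int64(102), np.int64(103), np.int64(99))), (222, (np.int64(101), np.int64(104), np.int64(100))), (226, (np.int64(104), np.int64(105), np.int64(102))), (230, (np.int64(104), np.int64(106), np.int64(102))), (234, (np.int64(102), np.int64(104), np.int64(100))), (238, (np.int64(150), np.int64(152), np.int64(146))), (242, (np.int64(139), np.int64(140), np.int64(135))), (246, (np.int64(11), np.int64(9), np.int64(11))), (250, (np.int64(9), np.int64(10), np.int64(11))), (254, (np.int64(12), np.int64(13), np.int64(13))), (258, (np.int64(10), np.int64(8), np.int64(12)))]
[(214, (np.int64(152), np.int64(153), np.int64(149))), (218, (np.int64(88), np.int64(91), np.int64(93))), (222, (np.int64(138), np.int64(142), np.int64(150))), (226, (np.int64(134), np.int64(139), np.int64(145))), (230, (np.int64(134), np.int64(138), np.int64(145))), (234, (np.int64(136), np.int64(139), np.int64(147))),
[... 957 characters left out ...]
int64(146)))]
[(214, (np.int64(144), np.int64(145), np.int64(141))), (218, (np.int64(145), np.int64(147), np.int64(142))), (222, (np.int64(146), np.int64(148), np.int64(143))), (226, (np.int64(147), np.int64(150), np.int64(145))), (230, (np.int64(149), np.int64(152), np.int64(147))), (234, (np.int64(146), np.int64(147), np.int64(143))), (238, (np.int64(147), np.int64(149), np.int64(145))), (242, (np.int64(149), np.int64(150), np.int64(146))), (246, (np.int64(78), np.int64(80), np.int64(77))), (250, (np.int64(21), np.int64(22), np.int64(23))), (254, (np.int64(13), np.int64(12), np.int64(12))), (258, (np.int64(1), np.int64(5), np.int64(7)))]
[[267. 218.]
 [372. 220.]
 [318. 283.]
 [267. 227.]]
```

The straightedge check now reads 498.7 / 0.98° / y 3.0, so it's flush and centred. On to the near-right sheet.

Call:
move_arm --claw '[0.78, 0.78, 0.78, 0.78, 0.78]' --pt "-1.33 -4.22 0.18" --pt "-1.37 -4.2 0.18" --pt "-1.4 -4.19 0.18" --pt "-1.44 -4.18 0.18" --pt "-1.47 -4.17 0.18" --twist '[0.009, 0.009, 0.009, 0.009, 0.009]'

```text
clock: 28.2
ee_pos: [520.4, -207.3, 184.9]
tcp_rot: [-179.8, -0.7, 178.3]
wrist_force: [0.8, 0.9, 0.7]
opening: 0.782
grasp_force: 0.0
```

Call:
move_arm --claw '[0.7, 0.7, 0.7]' --pt "0 0 0" --pt "0 0 0" --pt "0 0 0" --twist '[0, 0, 0]'

```text
clock: 28.5
ee_pos: [520.2, -204.1, 185.7]
tcp_rot: [-179.8, -0.6, 178.4]
wrist_force: [-0.5, 0.3, -0.2]
opening: 0.7
grasp_force: 0.0
```

Run:
```python
from h import *
c=cam("wrist");s=c["s"];print(s["ee_pos"],s["tcp_rot"],s["clock"])
r=near(c,"cork",6);print(r);print(to_tool(s,np.array([r[0],r[1],8])-s["ee_pos"]),"twist",np.radians(s["tcp_rot"][2]-180-r[2]))
```

```text
[ 520.24523489 -204.14768434  185.66166358] [-179.82019936   -0.60123724  178.41384677] 28.5
(523.5, -211.8, -1.8, 83, 47, (316, 180))
[-0.53 -0.7  17.76] twist 0.0037323301485406393
```

Call:
move_arm --claw '[0.7, 0.7, 0.7, 0.7, 0.7]' --pt "-0.3 -0.75 4.0" --pt "0 0 4.5" --pt "0 0 4.5" --pt "0 0 0" --pt "0 0 0" --twist '[0, 0, 0, 0, 0]'

```text
clock: 29.05
ee_pos: [522.7, -212.7, 57.2]
tcp_rot: [-179.8, -0.5, 178.4]
wrist_force: [0.2, -0.5, 1.2]
opening: 0.699
grasp_force: 0.0
```

Call:
move_arm --claw '[0.7, 0.7, 0.7, 0.7, 0.7]' --pt "0 0 2.5" --pt "0 0 1.5" --pt "0 0 0.3" --pt "0 0 0" --pt "0 0 0" --twist '[0, 0, 0, 0, 0]'

```text
clock: 29.55
ee_pos: [522.9, -214.4, 14.9]
tcp_rot: [-179.7, -0.4, 178.3]
wrist_force: [0.4, 0.4, 0.0]
opening: 0.699
grasp_force: 0.0
```

Call:
move_arm --claw '[0.66, 0.66, 0.66, 0.66, 0.66]' --pt "0 0.25 0.7" --pt "0 0 0.6" --pt "0 0 0" --pt "0 0 0" --pt "0 0 0" --twist '[0, 0, 0, 0, 0]'

```text
clock: 30.05
ee_pos: [522.1, -211.8, 0.7]
tcp_rot: [-179.7, -0.5, 178.3]
wrist_force: [0.6, -0.5, 1.1]
opening: 0.658
grasp_force: 0.0
```

Call:
move_arm --claw '[0.63, 0.63, 0.63, 0.63]' --pt "0 0 0.2" --pt "0 0 0.1" --pt "0 0 0" --pt "0 0 0" --twist '[0, 0, 0, 0]'

```text
clock: 30.45
ee_pos: [521.9, -211.8, -2.4]
tcp_rot: [-179.7, -0.5, 178.3]
wrist_force: [0.8, -0.4, 0.7]
opening: 0.627
grasp_force: 0.0
```

Call:
move_arm --claw '[0.4, 0.4, 0.4, 0.4, 0.4]' --pt "0 0 -0.05" --pt "0 0 0" --pt "0 0 0" --pt "0 0 0" --pt "0 0 0" --twist '[0, 0, 0, 0, 0]' --force 40

```text
clock: 30.95
ee_pos: [522.0, -211.8, -1.8]
tcp_rot: [-179.7, -0.5, 178.3]
wrist_force: [-0.0, 0.5, 1.5]
opening: 0.539
grasp_force: 41.1
```

Call:
move_arm --claw '[0.4, 0.4, 0.4, 0.4, 0.4]' --pt "0 0 0" --pt "0 0 -1.0" --pt "0 0 -4" --pt "0 0 -4" --pt "0 0 -2" --twist '[0, 0, 0, 0, 0]'

```text
clock: 31.45
ee_pos: [524.6, -211.3, 111.9]
tcp_rot: [-179.7, -0.2, 178.3]
wrist_force: [0.8, -0.0, 0.2]
opening: 0.542
grasp_force: 41.3
```

Call:
move_arm --claw '[0.4, 0.4]' --pt "0 0 0" --pt "0 0 0" --twist '[0, 0]'

```text
clock: 31.65
ee_pos: [522.6, -211.4, 108.4]
tcp_rot: [-179.7, -0.5, 178.3]
wrist_force: [0.3, 0.1, 0.1]
opening: 0.546
grasp_force: 41.3
```

Run:
```python
from h import *
c=cam("wrist");s=c["s"];print(s["ee_pos"],s["tcp_rot"],s["clock"])
print(near(c,"cork",s["ee_pos"][2]+8));plan([450.5,3.2,108],-179.1,40)
```

```text
[ 522.58456935 -211.43445282  108.39922134] [-179.70197744   -0.48724853  178.27518237] 31.65
(524.2, -211.9, -1.9, 84, 48, (322, 251))
[[1.3,3.54,-0.01],[1.27,3.55,-0.01],[1.24,3.56,-0.01],[1.22,3.57,-0.01],[1.19,3.58,-0.01]] [-0.008,-0.008,-0.008,-0.008,-0.008]
[[1.16,3.58,-0.01]] [-0.008]
```

Call:
move_arm --claw '[0.4, 0.4, 0.4, 0.4, 0.4]' --pt "1.3 3.54 0" --pt "1.27 3.55 0" --pt "1.24 3.56 0" --pt "1.22 3.57 0" --pt "1.19 3.58 0" --twist '[-0.008, -0.008, -0.008, -0.008, -0.008]'

```text
clock: 32.2
ee_pos: [461.3, -31.2, 106.5]
tcp_rot: [-179.8, -0.7, -179.4]
wrist_force: [0.4, -0.4, 0.2]
opening: 0.544
grasp_force: 41.3
```

Call:
move_arm --claw '[0.4, 0.4, 0.4, 0.4, 0.4]' --pt "1.16 3.58 0" --pt "0 0 2.0" --pt "0 0 2.0" --pt "0 0 0" --pt "0 0 0" --twist '[-0.008, 0, 0, 0, 0]'

```text
clock: 32.7
ee_pos: [450.1, 3.1, 67.1]
tcp_rot: [-179.8, -0.7, -179.0]
wrist_force: [0.1, -0.1, 0.0]
opening: 0.544
grasp_force: 41.3
```

Run:
```python
from h import *
c=cam("wrist");s=c["s"];print(s["ee_pos"],s["tcp_rot"],s["opening"],s["grasp_force"],s["clock"])
print(near(c,"cork",s["ee_pos"][2]+7.8))
```

```text
[450.07769314   3.11866757  67.11920432] [-179.78408784   -0.65384144 -178.95031139] 0.5443147934979665 41.28204703330994 32.7
(446.1, 2.8, 1.4, 94, 47, (322, 240))
```

Call:
move_arm --claw '[0.4, 0.4, 0.4, 0.4, 0.4]' --pt "0 0 1.5" --pt "0 0 0.9" --pt "0 0 0.4" --pt "0 0 0" --pt "0 0 0" --twist '[0, 0, 0, 0, 0]'

```text
clock: 33.25
ee_pos: [450.9, 3.0, 40.1]
tcp_rot: [-179.8, -0.5, -179.0]
wrist_force: [-1.0, 1.0, -0.1]
opening: 0.547
grasp_force: 41.3
```

Call:
move_arm --claw '[0.4, 0.4, 0.4, 0.4]' --pt "0.08 0 0.2" --pt "0 0 0.1" --pt "0 0 0" --pt "0 0 0" --twist '[0, 0, 0, 0]'

```text
clock: 33.65
ee_pos: [449.9, 2.9, 36.9]
tcp_rot: [-179.8, -0.5, -179.0]
wrist_force: [0.1, 0.5, 0.1]
opening: 0.546
grasp_force: 41.3
```

Call:
move_arm --claw '[0.4, 0.4, 0.64, 0.68, 0.68]' --pt "0 0 0.05" --pt "0 0 0" --pt "0 0 0" --pt "0 0 0" --pt "0 0 0" --twist '[0, 0, 0, 0, 0]'

```text
clock: 34.15
ee_pos: [449.8, 2.9, 36.3]
tcp_rot: [-179.8, -0.5, -179.0]
wrist_force: [0.4, -0.0, 0.2]
opening: 0.676
grasp_force: 0.0
```

Call:
move_arm --claw '[0.68, 0.7, 0.78, 0.78, 0.78]' --pt "0 0 -2.0" --pt "0 0 -4.5" --pt "0 0 -4.5" --pt "0 0 -4.5" --pt "0 0 0" --twist '[0, 0, 0, 0, 0]'

```text
clock: 34.65
ee_pos: [455.1, 4.4, 196.8]
tcp_rot: [-179.7, 0.2, -179.0]
wrist_force: [0.7, 0.4, 0.1]
opening: 0.781
grasp_force: 0.0
```

Call:
move_arm --claw '[0.78, 0.78]' --pt "0 0 0" --pt "0 0 0" --twist '[0, 0]'

```text
clock: 34.85
ee_pos: [450.1, 3.3, 190.3]
tcp_rot: [-179.7, -0.6, -179.0]
wrist_force: [1.1, -0.4, -1.1]
opening: 0.784
grasp_force: 0.0
```

Run:
```python
from h import *
c=cam("wrist");s=c["s"];print(s["ee_pos"],s["tcp_rot"],s["clock"])
print(near(c,"cork",44),near(c,"tile",38),*sedge(c));print([r for r in rects(c,"tile",12)])
plan([397,-230,185],179.6)
```

```text
[450.12238458   3.31068727 190.32067742] [-179.74599234   -0.6345018  -178.96455907] 34.85
(449.3, 2.6, 0.8, 89, 54, (322, 184)) (451.6, 2.9, 1.1, 89, 54, (331, 169)) ('yaw', np.float64(0.61), 'front x@mid', np.float64(499.1), 'y', np.float64(-71.4), np.float64(77.5), np.float64(3.0), 'px', array([322., 255.]))
[(458.0, 2.9, 1.1, 97, 59, (331, 169)), (398.6, -331.2, -3.9, 89, 64, (73, 139)), (396.7, -229.2, -0.5, 88, 61, (130, 133))]
[[1.14,-4.65,0.1],[1.12,-4.65,0.1],[1.1,-4.66,0.1],[1.07,-4.66,0.1],[1.05,-4.67,0.1]] [0.005,0.005,0.005,0.005,0.005]
```

Call:
move_arm --claw '[0.78, 0.78, 0.78, 0.78, 0.78]' --pt "1.14 -4.65 0.1" --pt "1.12 -4.65 0.1" --pt "1.1 -4.66 0.1" --pt "1.07 -4.66 0.1" --pt "1.05 -4.67 0.1" --twist '[0.005, 0.005, 0.005, 0.005, 0.005]'

```text
clock: 35.4
ee_pos: [396.7, -231.1, 186.5]
tcp_rot: [-179.8, -0.6, 179.6]
wrist_force: [1.4, -0.1, -0.2]
opening: 0.78
grasp_force: 0.0
```

Call:
move_arm --claw '[0.78, 0.78, 0.78]' --pt "0 0 0" --pt "0 0 0" --pt "0 0 0" --twist '[0, 0, 0]'

```text
clock: 35.7
ee_pos: [398.1, -228.3, 186.9]
tcp_rot: [-179.8, -0.6, 179.7]
wrist_force: [-0.3, 1.1, 0.4]
opening: 0.775
grasp_force: 0.0
```

```bash
sed -i 's/"cork":((10,90,50)/"cork":((13,90,40)/' h.py
python3 - <<'E'
from h import *
c=cam("wrist");s=c["s"];print(s["ee_pos"],s["tcp_rot"],s["clock"])
r=near(c,"tile",12);print(r);d=np.array([r[0],r[1],0])-s["ee_pos"];print(d, "twist",np.radians((s["tcp_rot"][2]-180-r[2]+180)%360-180))
print(near(c,"cork",44,(451,3)),near(c,"tile",38,(451,3)))
E
```

```text
[ 398.11280704 -228.29369815  186.94719697] [-179.84221341   -0.58208466  179.72477288] 35.7
(396.3, -232.6, -0.3, 88, 55, (319, 176))
[  -1.81280704   -4.30630185 -186.94719697] twist 0.000432368383997231
(447.3, -4.2, 1.5, 92, 59, (518, 228)) (451.0, 0.3, 0.2, 90, 56, (509, 218))
```

Call:
move_arm --claw '[0.78, 0.78, 0.78, 0.78, 0.78]' --pt "0.15 -0.4 4.4" --pt "0 0 4.4" --pt "0 0 4.4" --pt "0 0 0" --pt "0 0 0" --twist '[0, 0, 0, 0, 0]'

```text
clock: 36.25
ee_pos: [396.2, -233.0, 56.2]
tcp_rot: [-179.8, -0.5, 179.8]
wrist_force: [0.1, -0.3, -0.1]
opening: 0.783
grasp_force: 0.0
```

Call:
move_arm --claw '[0.78, 0.78, 0.78, 0.78, 0.78]' --pt "0 0 2.5" --pt "0 0 1.5" --pt "0 0 0.7" --pt "0 0 0" --pt "0 0 0" --twist '[0, 0, 0, 0, 0]'

```text
clock: 36.75
ee_pos: [396.4, -235.0, 10.4]
tcp_rot: [-179.7, -0.4, 179.6]
wrist_force: [0.1, 1.2, 0.1]
opening: 0.78
grasp_force: 0.0
```

Call:
move_arm --claw '[0.78, 0.78, 0.78, 0.78]' --pt "0 0.2 0.8" --pt "0 0 0.3" --pt "0 0 0" --pt "0 0 0" --twist '[0, 0, 0, 0]'

```text
clock: 37.15
ee_pos: [395.0, -232.5, -2.2]
tcp_rot: [-179.7, -0.5, 179.6]
wrist_force: [0.6, -0.3, -0.4]
opening: 0.78
grasp_force: 0.0
```

Call:
move_arm --claw '[0.4, 0.4, 0.4, 0.4, 0.4]' --pt "0 0 0" --pt "0 0 0" --pt "0 0 0" --pt "0 0 0" --pt "0 0 0" --twist '[0, 0, 0, 0, 0]' --force 50

```text
clock: 37.65
ee_pos: [395.2, -232.7, -1.7]
tcp_rot: [-179.7, -0.5, 179.6]
wrist_force: [-1.4, 0.2, 5.4]
opening: 0.636
grasp_force: 53.2
```

Call:
move_arm --claw '[0.4, 0.4, 0.4, 0.4, 0.4]' --pt "0 0 0" --pt "0 0 -2" --pt "0 0 -4" --pt "0 0 -4" --pt "0 0 -1" --twist '[0, 0, 0, 0, 0]'

```text
clock: 38.15
ee_pos: [398.3, -233.0, 111.3]
tcp_rot: [-179.5, -0.2, 179.6]
wrist_force: [0.5, 1.3, -1.3]
opening: 0.64
grasp_force: 53.5
```

Call:
move_arm --claw '[0.4, 0.4]' --pt "0 0 0" --pt "0 0 0" --twist '[0, 0]'

```text
clock: 38.35
ee_pos: [394.9, -232.0, 106.8]
tcp_rot: [-179.8, -0.6, 179.6]
wrist_force: [-1.1, -0.7, -1.0]
opening: 0.638
grasp_force: 53.5
```

Run:
```python
from h import *
c=cam("wrist");s=c["s"];print(s["ee_pos"],s["tcp_rot"],s["clock"])
print(near(c,"tile",s["ee_pos"][2]+12.7));plan([450,3.2,108],-179,40)
```

```text
[ 394.93644504 -232.02500562  106.83266964] [-179.7795019    -0.60344009  179.58186546] 38.35
(396.4, -232.2, -0.4, 92, 56, (322, 252))
[[-0.77,3.36,-0.02],[-0.78,3.36,-0.02],[-0.79,3.36,-0.02],[-0.8,3.35,-0.02],[-0.81,3.35,-0.02]] [-0.003,-0.003,-0.003,-0.003,-0.003]
[[-0.83,3.35,-0.02],[-0.84,3.35,-0.02]] [-0.003,-0.003]
```

Call:
move_arm --claw '[0.4, 0.4, 0.4, 0.4, 0.4]' --pt "-0.77 3.36 0" --pt "-0.78 3.36 0" --pt "-0.79 3.36 0" --pt "-0.8 3.35 0" --pt "-0.81 3.35 0" --twist '[-0.003, -0.003, -0.003, -0.003, -0.003]'

```text
clock: 38.9
ee_pos: [434.6, -62.9, 105.1]
tcp_rot: [-179.8, -0.7, -179.5]
wrist_force: [0.8, 0.1, -0.4]
opening: 0.639
grasp_force: 53.5
```

Call:
move_arm --claw '[0.4, 0.4, 0.4, 0.4, 0.4]' --pt "-0.83 3.35 0" --pt "-0.84 3.35 0" --pt "0 0 2.0" --pt "0 0 1.5" --pt "0 0 0" --twist '[-0.003, -0.003, 0, 0, 0]'

```text
clock: 39.4
ee_pos: [448.6, 2.9, 68.3]
tcp_rot: [-179.8, -0.9, -179.1]
wrist_force: [-0.4, -0.1, -1.0]
opening: 0.642
grasp_force: 53.5
```

Call:
move_arm --claw '[0.4, 0.4, 0.4, 0.4]' --pt "0 0 1.2" --pt "0 0 0.6" --pt "0 0 0" --pt "0 0 0" --twist '[0, 0, 0, 0]'

```text
clock: 39.8
ee_pos: [451.3, 2.5, 53.4]
tcp_rot: [-179.8, -0.5, -179.2]
wrist_force: [0.8, -0.3, -1.1]
opening: 0.639
grasp_force: 53.5
```

Call:
move_arm --claw '[0.4, 0.4, 0.4, 0.4, 0.4]' --pt "0.08 0.08 0.6" --pt "0 0 0.25" --pt "0 0 0" --pt "0 0 0" --pt "0 0 0" --twist '[-0.003, 0, 0, 0, 0]'

```text
clock: 40.3
ee_pos: [450.4, 3.4, 44.9]
tcp_rot: [-179.8, -0.5, -179.0]
wrist_force: [-0.2, -0.3, -0.9]
opening: 0.639
grasp_force: 53.5
```

Call:
move_arm --claw '[0.4, 0.4, 0.4, 0.4]' --pt "0.03 -0.02 0.12" --pt "0 0 0.1" --pt "0 0 0" --pt "0 0 0" --twist '[0, 0, 0, 0]'

```text
clock: 40.7
ee_pos: [450.0, 3.1, 42.6]
tcp_rot: [-179.8, -0.5, -179.0]
wrist_force: [0.6, 0.1, 0.3]
opening: 0.638
grasp_force: 53.5
```

Call:
move_arm --claw '[0.4, 0.4]' --pt "0 0 0.04" --pt "0 0 0" --twist '[0, 0]'

```text
clock: 40.9
ee_pos: [450.0, 3.1, 42.3]
tcp_rot: [-179.7, -0.5, -179.0]
wrist_force: [-0.2, -0.4, -0.7]
opening: 0.639
grasp_force: 53.6
```

Call:
move_arm --claw '[0.7, 0.78, 0.78, 0.78, 0.78]' --pt "0 0 0" --pt "0 0 0" --pt "0 0 -2" --pt "0 0 -4" --pt "0 0 -4" --twist '[0, 0, 0, 0, 0]'

```text
clock: 41.4
ee_pos: [450.2, 3.8, 142.9]
tcp_rot: [-179.8, -0.6, -179.0]
wrist_force: [0.7, -0.7, 0.6]
opening: 0.783
grasp_force: 0.0
```

Call:
move_arm --claw '[0.78, 0.78, 0.78, 0.78]' --pt "0 0 -4" --pt "0 0 -1" --pt "0 0 0" --pt "0 0 0" --twist '[0, 0, 0, 0]'

```text
clock: 41.8
ee_pos: [450.5, 3.4, 191.2]
tcp_rot: [-179.7, -0.6, -179.0]
wrist_force: [-0.3, 0.1, -0.8]
opening: 0.777
grasp_force: 0.0
```

Run:
```python
from h import *
c=cam("wrist");s=c["s"];print(s["ee_pos"],s["tcp_rot"],s["clock"])
print(near(c,"tile",56),*sedge(c));print([r for r in rects(c,"cork",6)])
cv2.imwrite("pics/w8.png",cv2.resize(c["image"][60:290,190:450,::-1],None,fx=2.6,fy=2.6,interpolation=cv2.INTER_CUBIC))
plan([525,-347,190],192-360,48)
```

```text
[450.46810809   3.42713122 191.19483076] [-179.73966663   -0.60828051 -179.0347294 ] 41.8
(450.6, 2.5, 1.0, 91, 55, (322, 187)) ('yaw', np.float64(1.08), 'front x@mid', np.float64(499.1), 'y', np.float64(-71.4), np.float64(77.7), np.float64(3.2), 'px', array([322., 254.]))
[(516.3, 348.3, 12.3, 84, 50, (560, 229)), (526.5, -349.0, 11.6, 83, 52, (81, 228)), (267.4, 170.8, -77.7, 70, 65, (472, 25))]
[[-0.86,-4.4,0.01],[-0.75,-4.42,0.01],[-0.65,-4.43,0.01],[-0.54,-4.45,0.01],[-0.43,-4.46,0.01]] [-0.024,-0.024,-0.024,-0.024,-0.024]
[[-0.33,-4.47,0.01],[-0.22,-4.47,0.01],[-0.11,-4.48,0.01]] [-0.024,-0.024,-0.024]
```

View pics/w8.png

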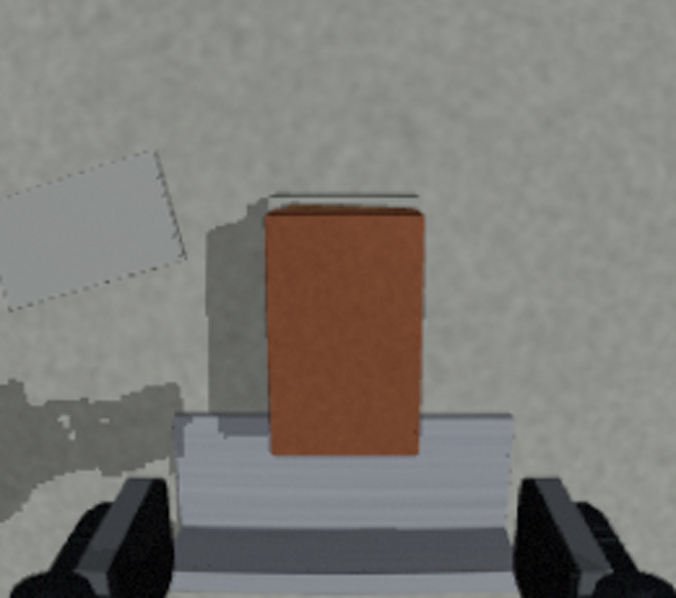

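The tile lies squarely on the pile, at crop (267–424, 212–455). The straightedge is still flush, with its front edge at crop row ~414. Next is the far-right sheet.

Call:
move_arm --claw '[0.7, 0.7, 0.7, 0.7, 0.7]' --pt "-0.86 -4.4 0" --pt "-0.75 -4.42 0" --pt "-0.65 -4.43 0" --pt "-0.54 -4.45 0" --pt "-0.43 -4.46 0" --twist '[-0.024, -0.024, -0.024, -0.024, -0.024]'

```text
clock: 42.35
ee_pos: [497.2, -216.8, 190.6]
tcp_rot: [-179.9, -0.7, -172.1]
wrist_force: [-0.2, 0.7, 0.4]
opening: 0.701
grasp_force: 0.0
```

Call:
move_arm --claw '[0.7, 0.7, 0.7, 0.7, 0.7]' --pt "-0.33 -4.47 0" --pt "-0.22 -4.47 0" --pt "-0.11 -4.48 0" --pt "0 0 0" --pt "0 0 0" --twist '[-0.024, -0.024, -0.024, 0, 0]'

```text
clock: 42.85
ee_pos: [525.0, -347.2, 190.2]
tcp_rot: [179.9, -0.7, -168.1]
wrist_force: [-0.5, 0.9, -0.8]
opening: 0.703
grasp_force: 0.0
```

Run:
```python
from h import *
c=cam("wrist");s=c["s"];print(s["ee_pos"],s["tcp_rot"],s["clock"])
r=near(c,"cork",6);print(r);a=np.radians(s["tcp_rot"][2]);v=np.array(r[:2])-s["ee_pos"][:2]
print("xy cm",v@[np.cos(a),np.sin(a)]/10,v@[np.sin(a),-np.cos(a)]/10,"twist",np.radians((s["tcp_rot"][2]-180-r[2]+180)%360-180))
```

```text
[ 524.95707646 -347.16011559  190.21312889] [ 179.92158027   -0.70384934 -168.13097253] 42.85
(526.4, -351.6, 11.8, 81, 47, (318, 177))
xy cm -0.04989001662484437 -0.4641734651034432 twist 0.0012047565947981512
```

Call:
move_arm --claw '[0.7, 0.7, 0.7, 0.7, 0.7]' --pt "-0.1 -0.45 4.0" --pt "0 0 4.5" --pt "0 0 4.5" --pt "0 0 0" --pt "0 0 0" --twist '[0, 0, 0, 0, 0]'

```text
clock: 43.4
ee_pos: [527.1, -349.8, 63.3]
tcp_rot: [-179.9, -0.6, -167.9]
wrist_force: [0.4, 0.4, 0.0]
opening: 0.7
grasp_force: 0.0
```

Call:
move_arm --claw '[0.66, 0.66, 0.66, 0.66, 0.66]' --pt "0 0 2.5" --pt "0 0 1.5" --pt "0 0 0.6" --pt "0 0 0" --pt "0 0 0" --twist '[0, 0, 0, 0, 0]'

```text
clock: 43.9
ee_pos: [527.2, -352.0, 18.3]
tcp_rot: [-179.8, -0.5, -168.0]
wrist_force: [0.0, 0.2, 0.6]
opening: 0.664
grasp_force: 0.0
```

Next, lower to z ≈ −2 and grip.

Call:
move_arm --claw '[0.66, 0.66, 0.66, 0.64, 0.64]' --pt "0 0 1.0" --pt "0 0 0.6" --pt "0 0 0.2" --pt "0 0 0" --pt "0 0 0" --twist '[0, 0, 0, 0, 0]'

```text
clock: 44.4
ee_pos: [526.3, -351.8, -0.9]
tcp_rot: [-179.9, -0.5, -168.0]
wrist_force: [-0.4, 1.2, -0.4]
opening: 0.645
grasp_force: 0.0
```

```bash
python3 -c "
from h import *
s=status.read_state();print(s['ee_pos'],s['wrist_force'])"
```

```text
[ 526.34697794 -351.80124223   -0.94098714] [-0.37556554  1.20597827 -0.36165331]
```

Call:
move_arm --claw '[0.62, 0.4, 0.4, 0.4, 0.4]' --pt "0 0 0.08" --pt "0 0 0" --pt "0 0 0" --pt "0 0 0" --pt "0 0 0" --twist '[0, 0, 0, 0, 0]' --force 40

```text
clock: 44.9
ee_pos: [526.7, -352.0, -1.2]
tcp_rot: [-179.8, -0.5, -168.0]
wrist_force: [-0.2, -0.4, 3.4]
opening: 0.543
grasp_force: 41.3
```

Call:
move_arm --claw '[0.4, 0.4, 0.4, 0.4, 0.4]' --pt "0 0 0" --pt "0 0 -1.0" --pt "0 0 -4" --pt "0 0 -4" --pt "0 0 -3" --twist '[0, 0, 0, 0, 0]'

```text
clock: 45.4
ee_pos: [527.6, -351.3, 120.7]
tcp_rot: [-179.8, -0.5, -168.0]
wrist_force: [0.5, -0.5, 0.1]
opening: 0.543
grasp_force: 41.2
```

Call:
move_arm --claw '[0.4, 0.4]' --pt "0 0 0" --pt "0 0 0" --twist '[0, 0]'

```text
clock: 45.6
ee_pos: [527.0, -351.5, 118.9]
tcp_rot: [-179.8, -0.5, -168.0]
wrist_force: [-0.1, 0.1, -0.1]
opening: 0.547
grasp_force: 41.2
```

Run:
```python
from h import *
c=cam("wrist");s=c["s"];print(s["ee_pos"],s["tcp_rot"],s["clock"])
print(near(c,"cork",s["ee_pos"][2]+8));plan([450.2,3.2,115],-179,45)
```

```text
[ 527.00119739 -351.45184058  118.86689496] [-179.81217602   -0.54623934 -168.02525436] 45.6
(527.2, -351.7, 12.0, 83, 47, (322, 249))
[[0.01,4.03,0.03],[0.1,4.03,0.03],[0.18,4.02,0.03],[0.27,4.02,0.03],[0.35,4.01,0.03]] [0.021,0.021,0.021,0.021,0.021]
[[0.44,4.0,0.03],[0.52,3.99,0.03],[0.61,3.98,0.03],[0.69,3.97,0.03]] [0.021,0.021,0.021,0.021]
```

Call:
move_arm --claw '[0.4, 0.4, 0.4, 0.4, 0.4]' --pt "0.01 4.03 0.03" --pt "0.1 4.03 0.03" --pt "0.18 4.02 0.03" --pt "0.27 4.02 0.03" --pt "0.35 4.01 0.03" --twist '[0.021, 0.021, 0.021, 0.021, 0.021]'

```text
clock: 46.15
ee_pos: [482.9, -152.9, 114.7]
tcp_rot: [-179.9, -0.7, -174.1]
wrist_force: [1.0, 0.8, 0.2]
opening: 0.541
grasp_force: 41.2
```

Call:
move_arm --claw '[0.4, 0.4, 0.4, 0.4, 0.4]' --pt "0.4 4.0 0.03" --pt "0.5 3.99 0.03" --pt "0.6 3.98 0.03" --pt "0.69 3.97 0.03" --pt "0 0 1.5" --twist '[0.021, 0.021, 0.021, 0.021, 0]'

```text
clock: 46.65
ee_pos: [450.2, 8.4, 99.9]
tcp_rot: [-179.9, -0.5, -178.3]
wrist_force: [-0.7, -1.0, 0.6]
opening: 0.545
grasp_force: 41.2
```

Call:
move_arm --claw '[0.4, 0.4, 0.4, 0.4]' --pt "0 0 1.5" --pt "0 0 1.2" --pt "0 0 0" --pt "0 0 0" --twist '[0, 0, 0, 0]'

```text
clock: 47.05
ee_pos: [450.6, 2.6, 72.2]
tcp_rot: [-179.8, -0.6, -178.9]
wrist_force: [-0.2, 0.6, 0.0]
opening: 0.541
grasp_force: 41.2
```

Call:
move_arm --claw '[0.4, 0.4, 0.4, 0.4, 0.4]' --pt "-0.05 0.06 0.8" --pt "0 0 0.5" --pt "0 0 0.1" --pt "0 0 0" --pt "0 0 0" --twist '[0, 0, 0, 0, 0]'

```text
clock: 47.55
ee_pos: [451.5, 3.3, 58.8]
tcp_rot: [-179.8, -0.5, -178.8]
wrist_force: [-0.5, -0.1, -0.0]
opening: 0.545
grasp_force: 41.2
```

Run:
```python
from h import *
c=cam("wrist");s=c["s"];print(s["ee_pos"],s["tcp_rot"],s["wrist_force"])
print(near(c,"cork",s["ee_pos"][2]+7.5))
```

```text
[451.53918659   3.34205144  58.84711796] [-179.75458073   -0.48955997 -178.84852652] [-0.47289222 -0.07632341 -0.03923611]
(451.8, 3.0, 1.2, 84, 48, (322, 249))
```

Lower 0.36 cm, then release and lift.

Call:
move_arm --claw '[0.4, 0.4, 0.4, 0.4]' --pt "0 0 0.2" --pt "0 0 0.16" --pt "0 0 0" --pt "0 0 0" --twist '[0, 0, 0, 0]'

```text
clock: 48.0
ee_pos: [451.3, 3.3, 55.1]
tcp_rot: [-179.8, -0.5, -178.8]
wrist_force: [-0.2, 0.1, -1.1]
opening: 0.542
grasp_force: 41.2
```

Call:
move_arm --claw '[0.64, 0.68, 0.68, 0.68, 0.7]' --pt "0 0 0" --pt "0 0 0" --pt "0 0 0" --pt "0 0 -2.0" --pt "0 0 -4.0" --twist '[0, 0, 0, 0, 0]'

```text
clock: 48.5
ee_pos: [449.7, 3.4, 113.7]
tcp_rot: [-179.8, -0.9, -178.8]
wrist_force: [0.3, 0.5, 0.0]
opening: 0.702
grasp_force: 0.0
```

Call:
move_arm --claw '[0.78, 0.78, 0.78, 0.78, 0.78]' --pt "0 0 -4" --pt "0 0 -3.5" --pt "0 0 0" --pt "0 0 0" --pt "0 0 0" --twist '[0, 0, 0, 0, 0]'

```text
clock: 49.0
ee_pos: [451.6, 3.7, 189.1]
tcp_rot: [-179.8, -0.6, -178.9]
wrist_force: [-0.1, 0.4, 0.6]
opening: 0.778
grasp_force: 0.0
```

Run:
```python
from h import *
c=cam("wrist");s=c["s"];print(s["ee_pos"],s["tcp_rot"],s["clock"])
print(near(c,"cork",62),near(c,"tile",56),*sedge(c));print([r for r in rects(c,"tile",12)])
plan([398,-333,187],177,48)
```

```text
[451.63209391   3.67124458 189.08115115] [-179.75167621   -0.62984691 -178.85193472] 49.0
(452.7, 2.7, 0.9, 84, 48, (322, 189)) (451.6, 2.3, 1.3, 91, 54, (320, 164)) ('yaw', np.float64(1.19), 'front x@mid', np.float64(498.9), 'y', np.float64(-71.6), np.float64(77.7), np.float64(3.0), 'px', array([323., 255.]))
[(462.9, 2.3, 1.3, 106, 63, (320, 164)), (398.8, -331.4, -3.5, 89, 64, (71, 138))]
[[0.75,-4.2,0.02],[0.72,-4.2,0.02],[0.68,-4.21,0.02],[0.64,-4.21,0.02],[0.6,-4.22,0.02]] [0.009,0.009,0.009,0.009,0.009]
[[0.56,-4.22,0.02],[0.52,-4.23,0.02],[0.49,-4.23,0.02]] [0.009,0.009,0.009]
```

Everything is aligned. Now the last tile.

Call:
move_arm --claw '[0.78, 0.78, 0.78, 0.78, 0.78]' --pt "0.75 -4.2 0" --pt "0.72 -4.2 0" --pt "0.68 -4.21 0" --pt "0.64 -4.21 0" --pt "0.6 -4.22 0" --twist '[0.009, 0.009, 0.009, 0.009, 0.009]'

```text
clock: 49.55
ee_pos: [417.9, -207.8, 190.1]
tcp_rot: [-179.8, -0.6, 178.6]
wrist_force: [1.1, 0.3, 0.2]
opening: 0.777
grasp_force: 0.0
```

Call:
move_arm --claw '[0.78, 0.78, 0.78, 0.78, 0.78]' --pt "0.56 -4.22 0" --pt "0.52 -4.23 0" --pt "0.49 -4.23 0" --pt "0 0 0" --pt "0 0 0" --twist '[0.009, 0.009, 0.009, 0, 0]'

```text
clock: 50.05
ee_pos: [398.2, -332.8, 190.4]
tcp_rot: [-179.9, -0.6, 176.9]
wrist_force: [1.2, 0.9, 0.8]
opening: 0.778
grasp_force: 0.0
```

Run:
```python
from h import *
c=cam("wrist");s=c["s"];print(s["ee_pos"],s["tcp_rot"],s["clock"])
r=near(c,"tile",12);print(r);a=np.radians(s["tcp_rot"][2]);v=np.array(r[:2])-s["ee_pos"][:2]
print("xy cm",v@[np.cos(a),np.sin(a)]/10,v@[np.sin(a),-np.cos(a)]/10,"twist",np.radians((s["tcp_rot"][2]-180-r[2]+180)%360-180))
```

```text
[ 398.24547196 -332.84849787  190.412163  ] [-179.86919855   -0.6190709   176.91936995] 50.05
(398.0, -335.4, -3.2, 87, 54, (320, 177))
xy cm 0.010799635083143164 -0.2561006905443175 twist 0.0020833986545524407
```

Call:
move_arm --claw '[0.78, 0.78, 0.78, 0.78, 0.78]' --pt "-0.1 -0.2 4.4" --pt "0 0 4.4" --pt "0 0 4.4" --pt "0 0 0" --pt "0 0 0" --twist '[0, 0, 0, 0, 0]'

```text
clock: 50.6
ee_pos: [399.6, -333.8, 60.3]
tcp_rot: [-179.8, -0.5, 177.2]
wrist_force: [0.6, 0.2, 0.7]
opening: 0.78
grasp_force: 0.0
```

Call:
move_arm --claw '[0.78, 0.78, 0.78, 0.78, 0.78]' --pt "0 0 2.5" --pt "0 0 1.8" --pt "0 0 0.8" --pt "0 0 0" --pt "0 0 0" --twist '[0, 0, 0, 0, 0]'

```text
clock: 51.1
ee_pos: [399.7, -336.1, 10.7]
tcp_rot: [-179.6, -0.3, 177.0]
wrist_force: [0.4, -0.8, 0.6]
opening: 0.78
grasp_force: 0.0
```

Call:
move_arm --claw '[0.78, 0.78, 0.78, 0.78]' --pt "0.1 0.08 0.8" --pt "0 0 0.25" --pt "0 0 0" --pt "0 0 0" --twist '[0, 0, 0, 0]'

```text
clock: 51.5
ee_pos: [397.4, -334.8, -1.4]
tcp_rot: [-179.7, -0.5, 177.0]
wrist_force: [-0.9, 0.1, -0.2]
opening: 0.78
grasp_force: 0.0
```

Call:
move_arm --claw '[0.4, 0.4, 0.4, 0.4, 0.4]' --pt "0 0 0" --pt "0 0 0" --pt "0 0 0" --pt "0 0 0" --pt "0 0 0" --twist '[0, 0, 0, 0, 0]' --force 50

```text
clock: 52.0
ee_pos: [397.6, -335.0, -0.9]
tcp_rot: [-179.7, -0.5, 177.0]
wrist_force: [-0.1, 0.3, 5.7]
opening: 0.64
grasp_force: 53.3
```

Call:
move_arm --claw '[0.4, 0.4, 0.4, 0.4, 0.4]' --pt "0 0 0" --pt "0 0 -2" --pt "0 0 -4" --pt "0 0 -4" --pt "0 0 -3" --twist '[0, 0, 0, 0, 0]'

```text
clock: 52.5
ee_pos: [398.9, -334.3, 130.4]
tcp_rot: [-179.7, -0.4, 177.0]
wrist_force: [-0.4, -1.0, -1.1]
opening: 0.639
grasp_force: 53.6
```

Call:
move_arm --claw '[0.4, 0.4, 0.4]' --pt "0 0 0" --pt "0 0 0" --pt "0 0 0" --twist '[0, 0, 0]'

```text
clock: 52.8
ee_pos: [397.4, -333.6, 127.1]
tcp_rot: [-179.8, -0.6, 177.0]
wrist_force: [-0.0, 0.5, -1.9]
opening: 0.64
grasp_force: 53.6
```

Run:
```python
from h import *
c=cam("wrist");s=c["s"];print(s["ee_pos"],s["tcp_rot"],s["clock"])
print(near(c,"tile",s["ee_pos"][2]+12.7));plan([450,3.2,125],-179,45)
```

```text
[ 397.3554846  -333.64261148  127.0679797 ] [-179.8179544    -0.63500119  177.02784616] 52.8
(397.5, -333.9, -3.4, 91, 55, (322, 250))
[[-0.44,4.24,0.02],[-0.48,4.23,0.02],[-0.51,4.23,0.02],[-0.55,4.23,0.02],[-0.58,4.22,0.02]] [-0.009,-0.009,-0.009,-0.009,-0.009]
[[-0.62,4.22,0.02],[-0.66,4.21,0.02],[-0.69,4.2,0.02]] [-0.009,-0.009,-0.009]
```

Call:
move_arm --claw '[0.4, 0.4, 0.4, 0.4, 0.4]' --pt "-0.46 4.24 0" --pt "-0.5 4.23 0" --pt "-0.53 4.23 0" --pt "-0.57 4.23 0" --pt "-0.6 4.22 0" --twist '[-0.009, -0.009, -0.009, -0.009, -0.009]'

```text
clock: 53.35
ee_pos: [431.5, -122.0, 126.2]
tcp_rot: [-179.8, -0.6, 179.6]
wrist_force: [0.3, 1.2, -0.6]
opening: 0.64
grasp_force: 53.6
```

Call:
move_arm --claw '[0.4, 0.4, 0.4, 0.4, 0.4]' --pt "-0.64 4.22 0" --pt "-0.68 4.21 0" --pt "-0.7 4.2 0" --pt "0 0 1.5" --pt "0 0 1.5" --twist '[-0.009, -0.009, -0.009, 0, 0]'

```text
clock: 53.85
ee_pos: [451.6, 4.3, 95.4]
tcp_rot: [-179.8, -0.6, -178.6]
wrist_force: [-0.5, 0.3, -1.7]
opening: 0.639
grasp_force: 53.6
```

Call:
move_arm --claw '[0.4, 0.4, 0.4, 0.4, 0.4]' --pt "0 0 1.5" --pt "0 0 0.7" --pt "0 0 0" --pt "0 0 0" --pt "0 0 0" --twist '[0, 0, 0, 0, 0]'

```text
clock: 54.35
ee_pos: [452.2, 2.4, 75.1]
tcp_rot: [-179.8, -0.4, -178.9]
wrist_force: [1.0, -1.1, -0.6]
opening: 0.637
grasp_force: 53.6
```

Call:
move_arm --claw '[0.4, 0.4, 0.4, 0.4, 0.4]' --pt "0.05 0.08 0.7" --pt "0 0 0.4" --pt "0 0 0" --pt "0 0 0" --pt "0 0 0" --twist '[0, 0, 0, 0, 0]'

```text
clock: 54.85
ee_pos: [451.2, 3.2, 63.7]
tcp_rot: [-179.8, -0.5, -178.8]
wrist_force: [-0.8, -0.2, -1.8]
opening: 0.642
grasp_force: 53.6
```

Run:
```python
from h import *
c=cam("wrist");s=c["s"];print(s["ee_pos"],s["tcp_rot"],s["wrist_force"])
print(near(c,"tile",s["ee_pos"][2]+12.9))
```

```text
[451.24158855   3.15671972  63.6922687 ] [-179.7567411    -0.49382997 -178.84069909] [-0.75154662 -0.212774   -1.78186527]
(448.9, 2.9, 1.1, 96, 55, (322, 246))
```

Call:
move_arm --claw '[0.4, 0.4, 0.4, 0.4]' --pt "0 0 0.15" --pt "0 0 0.1" --pt "0 0 0" --pt "0 0 0" --twist '[0, 0, 0, 0]'

```text
clock: 55.3
ee_pos: [451.2, 3.1, 61.1]
tcp_rot: [-179.8, -0.5, -178.8]
wrist_force: [-0.3, 0.4, -0.8]
opening: 0.639
grasp_force: 53.6
```

Call:
move_arm --claw '[0.7, 0.78, 0.78, 0.78, 0.78]' --pt "0 0 0" --pt "0 0 0" --pt "0 0 -2" --pt "0 0 -4" --pt "0 0 -4" --twist '[0, 0, 0, 0, 0]'

```text
clock: 55.8
ee_pos: [451.3, 3.8, 161.9]
tcp_rot: [-179.8, -0.6, -178.8]
wrist_force: [1.1, -0.2, 0.5]
opening: 0.779
grasp_force: 0.0
```

Call:
move_arm --claw '[0.78, 0.78, 0.78, 0.78, 0.78]' --pt "0 0 -4" --pt "0 0 -4" --pt "0 0 0" --pt "0 0 0" --pt "0 0 0" --twist '[0, 0, 0, 0, 0]'

```text
clock: 56.3
ee_pos: [451.7, 3.7, 239.9]
tcp_rot: [-179.8, -0.6, -178.8]
wrist_force: [-0.7, 0.4, 0.1]
opening: 0.779
grasp_force: 0.0
```

Run:
```python
from h import *
c=cam("wrist");s=c["s"];print(s["ee_pos"],s["tcp_rot"],s["clock"])
print(near(c,"tile",74),*sedge(c))
A=cv2.resize(c["image"][60:290,190:450,::-1],None,fx=1.5,fy=1.5)
t=cam("side")["image"][130:290,220:470,::-1]
B=cv2.resize(t,None,fx=1.56,fy=1.56)
h=max(A.shape[0],B.shape[0]);o=np.zeros((h,A.shape[1]+B.shape[1],3),np.uint8);o[:A.shape[0],:A.shape[1]]=A;o[:B.shape[0],A.shape[1]:]=B
cv2.imwrite("pics/w9.png",o);print(o.shape)
```

```text
[451.6706426    3.713229   239.91967058] [-179.75330447   -0.6451801  -178.8407278 ] 56.3
(450.5, 2.9, 1.2, 89, 54, (322, 179))
(345, 780, 3)
```

View pics/w9.png

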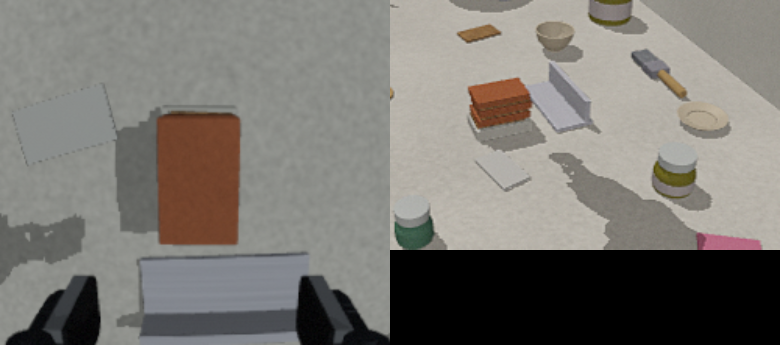

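The pile is complete, but the straightedge has been knocked. The left crop shows its front edge from (141,260) to (307,254), with a gap to the bat. I'll measure it and put it back.

Run:
```python
from h import *
c=cam("wrist");I=c["image"].astype(int)
m=((I[:,:,2]-I[:,:,0]>6)&(I.sum(2)>200)).astype(np.uint8);m=cv2.morphologyEx(m,cv2.MORPH_OPEN,np.ones((3,3)))
ks=[k for k in cv2.findContours(m,cv2.RETR_EXTERNAL,cv2.CHAIN_APPROX_NONE)[0] if cv2.contourArea(k)>300]
for k in ks: print(cv2.boundingRect(k),cv2.contourArea(k))
P=plane(c,[(283.7,233),(394.3,229)],8);d=P[1]-P[0];yaw=np.degrees(np.arctan2(-d[0],d[1]));print(P.round(1),np.linalg.norm(d),yaw)
a=np.radians(yaw);r=P.mean(0)[:2]+58*np.array([np.cos(a),np.sin(a)]);print("rib",r)
plan([r[0],r[1],185],yaw+90)
```

```text
(283, 229, 113, 62) 5950.0
(0, 218, 18, 39) 446.5
[[536.9 -46.    8. ]
 [528.6 100.1   8. ]] 146.28487181374678 3.2656451326323817
rib [590.67729348  30.33077843]
[[-1.27,0.21,0.5],[-1.22,0.39,0.5],[-1.16,0.56,0.5],[-1.07,0.71,0.5],[-0.96,0.85,0.5]] [0.139,0.139,0.139,0.139,0.139]
[[-0.83,0.98,0.5],[-0.69,1.08,0.5],[-0.53,1.17,0.5],[-0.36,1.23,0.5],[-0.19,1.27,0.5]] [0.139,0.139,0.139,0.139,0.139]
[[-0.01,1.29,0.5]] [0.139]
```

Call:
move_arm --claw '[0.7, 0.7, 0.7, 0.7, 0.7]' --pt "-1.27 0.21 0.5" --pt "-1.22 0.39 0.5" --pt "-1.16 0.56 0.5" --pt "-1.07 0.71 0.5" --pt "-0.96 0.85 0.5" --twist '[0.139, 0.139, 0.139, 0.139, 0.139]'

```text
clock: 56.95
ee_pos: [515.5, 16.0, 214.1]
tcp_rot: [-179.4, -0.3, 141.0]
wrist_force: [0.3, -0.2, -0.2]
opening: 0.7
grasp_force: 0.0
```

Call:
move_arm --claw '[0.6, 0.6, 0.6, 0.6, 0.6]' --pt "-0.83 0.98 0.5" --pt "-0.69 1.08 0.5" --pt "-0.53 1.17 0.5" --pt "-0.36 1.23 0.5" --pt "-0.19 1.27 0.5" --twist '[0.139, 0.139, 0.139, 0.139, 0.139]'

```text
clock: 57.45
ee_pos: [578.3, 28.1, 188.3]
tcp_rot: [-179.3, 0.1, 101.2]
wrist_force: [-0.8, 0.6, 0.6]
opening: 0.599
grasp_force: 0.0
```

Call:
move_arm --claw '[0.6, 0.6, 0.6, 0.6]' --pt "0 1.29 0.5" --pt "0 0 0" --pt "0 0 0" --pt "0 0 0" --twist '[0.139, 0, 0, 0]'

```text
clock: 57.85
ee_pos: [590.2, 30.5, 184.5]
tcp_rot: [-179.4, 0.2, 93.7]
wrist_force: [-0.2, 0.4, -0.9]
opening: 0.598
grasp_force: 0.0
```

Run:
```python
from h import *
c=cam("wrist");s=c["s"];print(s["ee_pos"],s["tcp_rot"],s["clock"])
I=c["image"].astype(int);m=((I[:,:,2]-I[:,:,0]>6)&(I.sum(2)>200)).astype(np.uint8);m=cv2.morphologyEx(m,cv2.MORPH_OPEN,np.ones((3,3)))
for k in cv2.findContours(m,cv2.RETR_EXTERNAL,cv2.CHAIN_APPROX_NONE)[0]:
    if cv2.contourArea(k)>800:
        print(cv2.boundingRect(k)); q=cv2.approxPolyDP(k,3,True).reshape(-1,2);print([(tuple(map(int,u)),tuple(plane(c,u,8)[0][:2].round(1)),tuple(plane(c,u,50)[0][:2].round(1))) for u in q])
cv2.imwrite("pics/w10.png",c["image"][:,:,::-1])
```

```text
[590.1705813   30.46470779 184.50583527] [-179.42144818    0.22452199   93.67039381] 57.85
(270, 105, 68, 154)
[((270, 106), (np.float64(531.0), np.float64(101.6)), (np.float64(538.5), np.float64(101.9))), ((273, 239), (np.float64(537.9), np.float64(-45.8)), (np.float64(544.5), np.float64(-26.1))), ((316, 240), (np.float64(587.0), np.float64(-43.3)), (np.float64(587.0), np.float64(-23.9))), ((319, 258), (np.float64(591.8), np.float64(-66.1)), (np.float64(591.2), np.float64(-43.7))), ((327, 258), (np.float64(601.0), np.float64(-65.5)), (np.float64(599.2), np.float64(-43.2))), ((327, 243), (np.float64(599.6), np.float64(-46.2)), (np.float64(598.0), np.float64(-26.4))), ((333, 240), (np.float64(606.2), np.float64(-42.0)), (np.float64(603.7), np.float64(-22.8))), ((337, 108), (np.float64(599.7), np.float64(103.1)), (np.float64(598.1), np.float64(103.2)))]
(493, 94, 36, 79)
[((503, 94), (np.float64(786.9), np.float64(143.1)), (np.float64(760.7), np.float64(138.0))), ((499, 129), (np.float64(786.5), np.float64(102.2)), (np.float64(760.3), np.float64(102.5))), ((503, 136), (np.float64(793.4), np.float64(95.0)), (np.float64(766.3), np.float64(96.2))), ((497, 139), (np.float64(785.5), np.float64(90.4)), (np.float64(759.5), np.float64(92.2))), ((493, 168), (np.float64(786.1), np.float64(56.3)), (np.float64(760.0), np.float64(62.6))), ((519, 172), (np.float64(826.0), np.float64(55.5)), (np.float64(794.6), np.float64(61.8))), ((528, 99), (np.float64(824.4), np.float64(144.4)), (np.float64(793.2), np.float64(139.0)))]
```

View pics/w10.png

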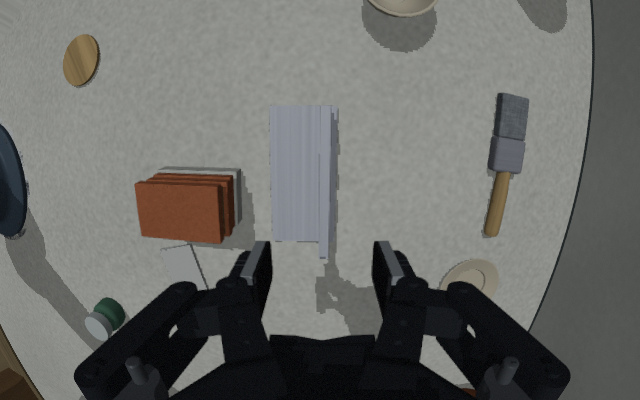

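The view shows the straightedge at columns 270–337, with its rib at column ~323. The pile is intact at left. I'll descend on the rib.

Call:
move_arm --claw '[0.6, 0.6, 0.6, 0.6, 0.6]' --pt "0 0.1 4.4" --pt "0 0 4.4" --pt "0 0 4.0" --pt "0 0 2.5" --pt "0 0 1.0" --twist '[0.012, 0, 0, 0, 0]'

```text
clock: 58.4
ee_pos: [588.3, 29.3, 19.4]
tcp_rot: [-179.2, 0.2, 92.9]
wrist_force: [-0.2, -1.2, 0.2]
opening: 0.602
grasp_force: 0.0
```

Call:
move_arm --claw '[0.6, 0.6]' --pt "0 0 0" --pt "0 0 0" --twist '[0, 0]'

```text
clock: 58.6
ee_pos: [591.6, 30.0, 23.2]
tcp_rot: [-179.6, 0.2, 92.9]
wrist_force: [-0.2, -0.3, 0.4]
opening: 0.599
grasp_force: 0.0
```

Call:
move_arm --claw '[0, 0, 0, 0, 0]' --pt "0 0 0" --pt "0 0 0" --pt "0 0 0" --pt "0 0 0" --pt "0 0 0" --twist '[0, 0, 0, 0, 0]' --force 50

```text
clock: 59.1
ee_pos: [591.3, 29.9, 23.0]
tcp_rot: [-179.6, 0.2, 92.9]
wrist_force: [-0.7, -0.8, 7.2]
opening: 0.106
grasp_force: 50.0
```

Call:
move_arm --claw '[0, 0, 0]' --pt "0 0 0" --pt "0 0 -0.5" --pt "0 0 0" --twist '[0, 0, 0]'

```text
clock: 59.4
ee_pos: [590.4, 29.9, 27.0]
tcp_rot: [-179.5, 0.2, 92.9]
wrist_force: [0.7, -0.0, -2.3]
opening: 0.106
grasp_force: 48.9
```

Run:
```python
from h import *
c=cam("wrist");s=c["s"];print(s["ee_pos"],s["tcp_rot"],s["clock"],s["wrist_force"])
I=c["image"].astype(int);m=((I[:,:,2]-I[:,:,0]>6)&(I.sum(2)>150)).astype(np.uint8);m=cv2.morphologyEx(m,cv2.MORPH_OPEN,np.ones((3,3)))
for k in cv2.findContours(m,cv2.RETR_EXTERNAL,cv2.CHAIN_APPROX_NONE)[0]:
    if cv2.contourArea(k)>800:
        print(cv2.boundingRect(k)); q=cv2.approxPolyDP(k,3,True).reshape(-1,2);print([(tuple(map(int,u)),tuple(map(float,plane(c,u,10)[0][:2].round(1)))) for u in q])
plan([567,6,s["ee_pos"][2]],91)
```

```text
[590.41186918  29.85317505  26.953065  ] [-179.4925499     0.22666232   92.86104509] 59.4 [ 0.65637144 -0.01421335 -2.34765429]
(593, 161, 38, 54)
[((604, 161), (791.3, 93.3)), ((593, 212), (791.3, 54.5)), ((620, 213), (831.6, 54.8)), ((630, 168), (831.4, 92.3))]
(212, 101, 134, 239)
[((212, 107), (528.9, 102.0)), ((228, 279), (533.8, -1.1)), ((246, 279), (545.6, 0.2)), ((253, 288), (549.7, -6.0)), ((266, 286), (558.0, -3.7)), ((278, 274), (565.7, 5.7)), ((283, 253), (568.8, 20.3)), ((293, 247), (574.5, 24.5)), ((305, 251), (581.5, 22.4)), ((297, 253), (576.9, 20.8)), ((299, 259), (578.1, 16.9)), ((295, 264), (575.9, 13.4)), ((305, 277), (582.0, 4.8)), ((302, 264), (580.0, 13.7)), ((306, 261), (582.3, 15.9)), ((303, 258), (580.5, 17.7)), ((309, 239), (583.5, 30.1)), ((312, 316), (587.2, -25.1)), ((306, 321), (583.4, -29.6)), ((306, 336), (583.7, -43.3)), ((337, 337), (604.7, -43.0)), ((338, 325), (604.5, -32.0)), ((331, 307), (598.9, -16.9)), ((333, 239), (597.1, 30.9)), ((341, 238), (601.5, 31.7)), ((345, 103), (598.8, 105.6)), ((310, 101), (581.0, 105.7))]
(604, 91, 33, 73)
[((610, 91), (788.9, 144.3)), ((604, 157), (790.4, 96.1)), ((627, 163), (825.0, 95.6)), ((636, 101), (827.6, 145.6))]
[[-2.26,-2.44,-0.03]] [0.033]
```

Call:
move_arm --claw '[0, 0, 0, 0, 0]' --pt "-1.24 -1.24 -0.2" --pt "-1.24 -1.22 0" --pt "0 0 0" --pt "0 0 0" --pt "0 0 0" --twist '[0.017, 0.017, 0, 0, 0]'

```text
clock: 59.95
ee_pos: [567.2, 4.2, 29.2]
tcp_rot: [-179.5, 0.2, 90.9]
wrist_force: [0.4, 1.0, -2.7]
opening: 0.106
grasp_force: 49.0
```

Run:
```python
from h import *
c=cam("wrist");s=c["s"];print(s["ee_pos"],s["tcp_rot"],s["opening"],s["wrist_force"])
I=c["image"].astype(int);m=((I[:,:,2]-I[:,:,0]>6)&(I.sum(2)>150)).astype(np.uint8);m=cv2.morphologyEx(m,cv2.MORPH_OPEN,np.ones((3,3)))
k=max(cv2.findContours(m,cv2.RETR_EXTERNAL,cv2.CHAIN_APPROX_NONE)[0],key=cv2.contourArea)
print([tuple(map(float,plane(c,u,14)[0][:2].round(1))) for u in cv2.approxPolyDP(k,3,True).reshape(-1,2)][:3])
```

```text
[567.2107333    4.22128056  29.24059677] [-179.5338763     0.22097594   90.90666293] 0.10612294085528279 [ 0.37310006  1.00251233 -2.69636942]
[(508.8, 78.5), (509.3, 24.5), (510.8, -24.3)]
```

Call:
move_arm --claw '[0, 0, 0, 0, 0]' --pt "0 0 0.4" --pt "0 0 0.2" --pt "0 0 0" --pt "0 -0.4 0" --pt "0 -0.3 0" --twist '[0, 0, 0, 0, 0]'

```text
clock: 60.5
ee_pos: [559.7, 4.1, 23.0]
tcp_rot: [-179.5, 0.2, 90.9]
wrist_force: [0.8, -0.3, -3.0]
opening: 0.109
grasp_force: 49.1
```

Call:
move_arm --claw '[0, 0, 0, 0, 0]' --pt "0 -0.2 0" --pt "0 -0.1 0" --pt "0 -0.1 0" --pt "0 -0.1 0" --pt "0 0 0" --twist '[0, 0, 0, 0, 0]'

```text
clock: 61.0
ee_pos: [557.0, 3.9, 23.7]
tcp_rot: [-179.8, 0.2, 90.9]
wrist_force: [6.1, -1.0, -5.2]
opening: 0.11
grasp_force: 48.9
```

Call:
move_arm --claw '[0, 0, 0, 0]' --pt "0 -0.15 0" --pt "0 -0.15 0" --pt "0 0 0" --pt "0 0 0" --twist '[0, 0, 0, 0]'

```text
clock: 61.4
ee_pos: [556.7, 4.0, 24.3]
tcp_rot: [179.9, 0.2, 90.9]
wrist_force: [9.3, -0.2, -7.1]
opening: 0.107
grasp_force: 49.0
```

Contact again. I'll release it the same way as before: back off, loosen, press, back off, lift.

Call:
move_arm --claw '[0, 0, 0, 0.25, 0.25]' --pt "0 0.3 0" --pt "0 0.1 0.1" --pt "0 0 0" --pt "0 0 0" --pt "0 0 0" --twist '[0, 0, 0, 0, 0]'

```text
clock: 61.9
ee_pos: [554.1, 3.9, 21.7]
tcp_rot: [-179.3, 0.3, 90.9]
wrist_force: [-0.3, 0.0, 0.6]
opening: 0.251
grasp_force: 0.0
```

Call:
move_arm --claw '[0.25, 0.25, 0.25, 0.25, 0.25]' --pt "0 -0.4 -0.1" --pt "0 -0.4 0" --pt "0 -0.3 0" --pt "0 -0.2 0" --pt "0 0 0" --twist '[0, 0, 0, 0, 0]'

```text
clock: 62.4
ee_pos: [550.1, 4.0, 26.0]
tcp_rot: [179.6, 0.2, 90.9]
wrist_force: [11.8, -0.8, 1.5]
opening: 0.253
grasp_force: 5.7
```

Call:
move_arm --claw '[0.25, 0.25, 0.6, 0.6, 0.6]' --pt "0 0.5 0" --pt "0 0.5 0" --pt "0 0.2 0" --pt "0 0 0" --pt "0 0 0" --twist '[0, 0, 0, 0, 0]'

```text
clock: 62.9
ee_pos: [553.9, 3.9, 22.7]
tcp_rot: [-179.4, 0.3, 90.9]
wrist_force: [0.4, 0.2, 0.6]
opening: 0.598
grasp_force: 0.0
```

Call:
move_arm --claw '[0.6, 0.7, 0.8, 0.8, 0.8]' --pt "0 0 -2" --pt "0 0 -4.5" --pt "0 0 -4.5" --pt "0 0 -4.5" --pt "0 0 -4" --twist '[0, 0, 0, 0, 0]'

```text
clock: 63.4
ee_pos: [556.0, 4.9, 220.2]
tcp_rot: [-179.5, 0.3, 90.9]
wrist_force: [-0.1, 0.8, -0.2]
opening: 0.798
grasp_force: 0.0
```

Run:
```python
from h import *
s=status.read_state();print(s["ee_pos"],s["tcp_rot"]);plan([447,2,240],180)
```

```text
[555.99759255   4.87095372 220.21951612] [-179.49417356    0.25214851   90.93361827]
[[-0.01,-0.99,-0.18],[0.13,-0.98,-0.18],[0.27,-0.95,-0.18],[0.4,-0.91,-0.18],[0.52,-0.84,-0.18]] [-0.141,-0.141,-0.141,-0.141,-0.141]
[[0.64,-0.76,-0.18],[0.74,-0.66,-0.18],[0.82,-0.55,-0.18],[0.89,-0.43,-0.18],[0.94,-0.3,-0.18]] [-0.141,-0.141,-0.141,-0.141,-0.141]
[[0.98,-0.17,-0.18]] [-0.141]
```

Call:
move_arm --claw '[0.8, 0.8, 0.8, 0.8, 0.8]' --pt "0 -0.99 -0.18" --pt "0.13 -0.98 -0.18" --pt "0.27 -0.95 -0.18" --pt "0.4 -0.91 -0.18" --pt "0.52 -0.84 -0.18" --twist '[-0.141, -0.141, -0.141, -0.141, -0.141]'

```text
clock: 63.9
ee_pos: [505.9, 3.7, 227.3]
tcp_rot: [-179.4, -0.2, 131.7]
wrist_force: [-0.4, -1.4, 0.3]
opening: 0.799
grasp_force: 0.0
```

Call:
move_arm --claw '[0.8, 0.8, 0.8, 0.8, 0.8]' --pt "0.64 -0.76 -0.18" --pt "0.74 -0.66 -0.18" --pt "0.82 -0.55 -0.18" --pt "0.89 -0.43 -0.18" --pt "0.94 -0.3 -0.18" --twist '[-0.141, -0.141, -0.141, -0.141, -0.141]'

```text
clock: 64.4
ee_pos: [456.5, 2.6, 236.7]
tcp_rot: [-179.6, -0.5, 172.0]
wrist_force: [-0.5, 0.0, 0.3]
opening: 0.801
grasp_force: 0.0
```

Call:
move_arm --claw '[0.8, 0.8, 0.8]' --pt "0.98 -0.17 -0.18" --pt "0 0 0" --pt "0 0 0" --twist '[-0.141, 0, 0]'

```text
clock: 64.7
ee_pos: [447.7, 2.2, 238.8]
tcp_rot: [-179.7, -0.5, 179.6]
wrist_force: [-0.8, -0.7, 0.0]
opening: 0.802
grasp_force: 0.0
```

Run:
```python
from h import *
c=cam("wrist");s=c["s"];print(s["ee_pos"],s["tcp_rot"],s["clock"])
print(near(c,"tile",74),*sedge(c))
A=cv2.resize(c["image"][80:270,210:440,::-1],None,fx=2.1,fy=2.1,interpolation=cv2.INTER_CUBIC)
t=cam("side")["image"][150:240,250:390,::-1];B=cv2.resize(t,None,fx=2.2,fy=2.2,interpolation=cv2.INTER_CUBIC)
o=np.zeros((max(A.shape[0],B.shape[0]),A.shape[1]+B.shape[1],3),np.uint8);o[:A.shape[0],:A.shape[1]]=A;o[:B.shape[0],A.shape[1]:]=B
cv2.imwrite("pics/w11.png",o);print(o.shape)
```

```text
[447.72705186   2.19560443 238.8340334 ] [-179.71950047   -0.50981364  179.59935925] 64.7
(450.3, 2.1, 0.9, 91, 54, (323, 182)) ('yaw', np.float64(0.48), 'front x@mid', np.float64(500.6), 'y', np.float64(-71.0), np.float64(77.7), np.float64(3.4), 'px', array([326., 240.]))
(399, 791, 3)
```

View pics/w11.png

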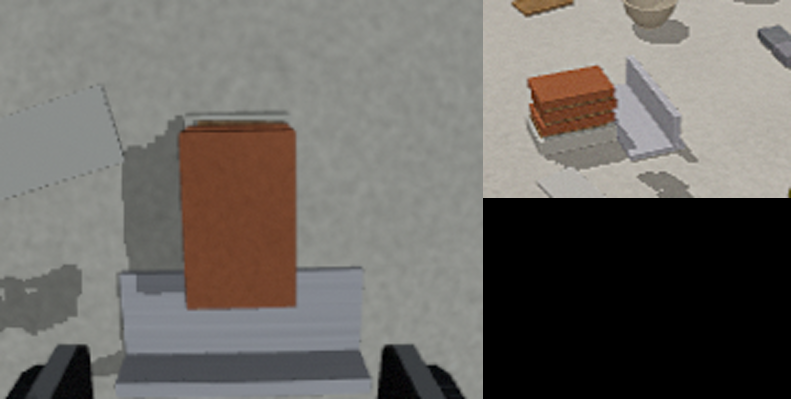

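The front edge runs from crop (118,273) to (362,268), and the pile is square. To compare like with like, I'll re-measure from the same height as before.

Call:
move_arm --claw '[0.8, 0.8, 0.8, 0.8]' --pt "-0.3 0.15 2.4" --pt "0 0 2.4" --pt "0 0 0" --pt "0 0 0" --twist '[-0.02, 0, 0, 0]'

```text
clock: 65.2
ee_pos: [450.8, 3.9, 191.0]
tcp_rot: [-179.8, -0.5, -179.1]
wrist_force: [0.7, 0.4, 0.0]
opening: 0.8
grasp_force: 0.0
```

Run:
```python
from h import *
for _ in range(2):
    c=cam("wrist");s=c["s"];print(s["ee_pos"],s["tcp_rot"],*sedge(c),near(c,"tile",74))
t=cam("top");print([r for r in rects(t,"cork",6)if 30<r[3]<95],[r for r in rects(t,"tile",74)if 30<r[3]<110])
```

```text
[450.75407711   3.87373824 190.980721  ] [-179.78937799   -0.5478343  -179.09551166] ('yaw', np.float64(1.28), 'front x@mid', np.float64(499.3), 'y', np.float64(-70.1), np.float64(78.5), np.float64(4.2), 'px', array([322., 255.])) (450.3, 2.5, 1.0, 91, 54, (321, 191))
[451.28191064   3.89224575 191.626893  ] [-179.77225443   -0.45120235 -179.09262497] ('yaw', np.float64(1.07), 'front x@mid', np.float64(500.1), 'y', np.float64(-70.6), np.float64(78.5), np.float64(3.9), 'px', array([322., 254.])) (450.3, 2.5, 1.0, 91, 54, (321, 190))
[(262.7, 174.0, -89.9, 66, 64, (233, 311)), (302.6, 697.6, -83.0, 46, 39, (8, 294)), (515.0, 353.5, 12.4, 81, 46, (163, 205)), (801.4, 17.7, -89.5, 77, 16, (301, 96))] [(300.8, 656.2, 7.0, 73, 48, (17, 295))]
```

```bash
python3 -c "
from rig import hand_in
print(hand_in())"
```

```text
the job is handed in; nothing more can be done
None
```

I handed the job in at about 65 s: the straightedge is flush and centred on the bat's far end (put back after a knock), three tiles are piled squarely with one cork sheet under each, the spare sheet is still on the bench, and the bowl and jar were never touched.

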